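# Find the blind hole of a microscope spacer block and hold it hole-up

## Robot

A 6-joint arm with a two-finger parallel gripper is mounted at the origin on the work surface. World frame = base frame: x ahead of the robot, y to its left, z up, the work surface at z = 0. Lengths are in m, angles in degrees, forces in N, time in s.
With the tool pointing down it reaches from about 0.2 to 0.875 m from the base axis. Payload 3.4 kg.
Tool frame: the origin (TCP) lies midway between the tips of the shut fingers; the grasp point (between the pads) lies 19 mm behind it; x points along the fingers, y is the direction in which the jaws open and shut, and the axes are right-handed (so a half turn about x gives the same grasp; the last joint's range is limited). The gripper opens to 94 mm and grips with 3 to 60 N. Pads are 16 mm wide; open, the fingers measure 119 mm over their backs; the gripper's body (75 mm by 177 mm) begins 78 mm behind the grasp point.
Start: joints at [-73.625, 15.808, 86.224, -0, 77.962, -6.933], TCP at [0.228, -0.528, 0.205] pointing down, gripper open.
Joint ranges: [-165.64, 165.64], [-43.16, 119.46], [12.63, 154.43], [-67.54, 247.53], [6.08, 155.33], [-154.97, 154.97]. Speed limits (degrees/s): [147.25, 147.25, 180, 180, 180, 180].

## Interface

Orientations are given as a 3x3 rotation matrix whose columns are the frame's x, y, z axes.
In Python, from bench import bot, eyes gives the robot as it stands.
- The arm moves only by the shell command python3 -m inch 'ROWS' [FORCE]. ROWS is JSON, a list of rows, each an object of numbers: "grip": the finger opening in m, from 0 to 0.094; "dx", "dy", "dz": the shift along the tool's x, y, z in m; "spin": the turn about the tool's x in degrees. In form: [{"grip": .., "dx": .., "dy": .., "dz": .., "spin": ..}, ...]. A call has exactly 10 rows; each row shifts and turns the pose as measured when the row begins, along the tool's axes as they then stand; what a row does not reach is not made up. A row lasts 1/12 s, in which the tool goes at most 41.7 mm and 7.16 degrees, less where a joint would pass 70% of its speed; a pose out of reach is approached as far as the arm can. A call is refused whole if a number of a shift passes 0.0417 or a number of a turn 7.16, either way. A call with a gripper value outside its range is refused whole. The fingers move at their own pace and stop on an object; FORCE is the grip in N (left out, the last holds). Time passes only in rows, so rows that do not move let the fingers close, or fill a call up. It gives the time, the measured TCP pose, the force and the opening at its end, in the units of the state.
- bot.get_state(): the state, without advancing time (a new reading comes with each control period).
- eyes.grab_frame(name): name is "scene" or "side" or "wrist"; returns (picture, depth): 384x512x3 uint8, red, green, blue; 384x512 float32, m along the optical axis (not along the pixel's ray), 0 where there is no reading.
- eyes.camera_params(name): a dict with "fovy" (degrees; the focal length in pixels is half the picture's height over the tangent of half this angle, whatever the lens; pixels are square), "cx", "cy" (the principal point, pixels), "cam_to_world" (4x4, takes a point from camera to world coordinates). Camera axes: x right, y down, z forward; pixel columns grow to the right and rows downward; lengths in m; the calibration is good to about 2 mm. A picture is of the moment at which its call begins: read the wrist's pose just before it. camera_params takes no time and is no camera call; for the wrist camera it gives the pose at the moment of the call.
- bot.close_job(): hands the job in, once; it reports no verdict.
The state is a dict: "clock": time; "qpos": joint angles; "dq": joint speeds; "joint_efforts": joint torques, N m; "ee_pos": TCP position; "orientation": TCP orientation; "ft_force": force on the tool from outside, world axes, zero at the start; "moment": the same for the moment, N m; "grip_width": finger opening in m.
Only numpy, scipy, OpenCV 4.12 (cv2) and the standard library are available. Lean on these libraries where they do the work, as an engineer would, in place of code of your own. Each camera call takes 0.05 s, during which the arm holds its last target.

## Task

Take the aluminium block that lies on the black rubber mat and find by feel which of its ends has the blind hole: try its ends gently on the level pegs of the gauge until one end slides on and the peg reaches the bottom of the hole. Then take it back over the mat, turn the block so that the hole faces straight up, and finish still holding it there in the gripper, steady, with all of it a good hand's width (10 cm) above the mat and touching nothing else. Leave the other block in the white tray and the bottle, jar and slide box alone.

Things in the scene. Friction and masses are not known exactly. Their poses are not given: they have to be found in the camera images.
- block_a_center (a point): Aluminium block on its side, 44 x 44 mm section, 64 mm long, 0.24 kg. This point is its very centre (22 mm above what it lies on); x axis: along the length, through both ends; z: up as it lies. One end has a round blind hole on the long axis, 25 mm wide, 32 mm deep (bottom at mid-length); the other is solid. Which end is bored is not told: feel or see it.
- block_a: The same block as block_a_center, origin at the centre of the face it lies on, same axes. Of block_a and block_b one starts on the mat, one in the tray; which is where changes, and they are bored at opposite ends.
- block_b_center (a point): Aluminium block on its side, 44 x 44 mm section, 64 mm long, 0.24 kg. This point is its very centre (22 mm above what it lies on); x axis: along the length, through both ends; z: up as it lies. One end has a round blind hole on the long axis, 25 mm wide, 32 mm deep (bottom at mid-length); the other is solid. Which end is bored is not told: feel or see it.
- block_b: The same block as block_b_center, origin at the centre of the face it lies on, same axes. Of block_a and block_b one starts on the mat, one in the tray; which is where changes, and they are bored at opposite ends.
- mat_top (a point): Centre of the top of the square black rubber mat, 160 x 160 mm, 3 mm thick, fixed on the bench. Axes along its sides, z up.
- mat: The same mat, origin at the centre of its underside.
- tray: White open tray, 130 x 130 mm outside, 18 mm high, walls and floor 3 mm thick, fixed; origin at the centre of its underside. The other block lies in it.
- gauge: Fixed steel gauge: grey base plate 90 (x) x 70 (y) x 12 mm, upright 30 x 30 mm up to 105 mm above the bench in the middle of it, and two level pegs out of the upright, one along the gauge's own +y, one along -y. Origin at the centre of its underside.
- tip_left (a point): Free end of the gauge's peg on its +y side, on the peg's axis, 90 mm above the bench; gauge's axes. Peg: level, 14 mm thick, rounded tip, sticks 48 mm out of the upright along the gauge's +y. With the bored end slid on until it bottoms, the block's centre is at this point; a solid end stops with the centre 32 mm short of it.
- tip_right (a point): Free end of the gauge's peg on its -y side, on the peg's axis, 90 mm above the bench; gauge's axes. Peg: level, 14 mm thick, rounded tip, sticks 48 mm out of the upright along the gauge's -y. With the bored end slid on until it bottoms, the block's centre is at this point; a solid end stops with the centre 32 mm short of it.
- bottle: Amber bottle, 52 mm across, 110 mm high, upright, origin at the centre of its underside. Leave alone.
- slide_box: White box with yellow lid, 102 x 82 x 40 mm high, origin at the centre of its underside. Leave alone.
- jar: Jar, 56 mm across, 60 mm high, origin at the centre of its underside. Leave alone.
Mind the look-alikes: they are no part of the job. What is shaped like the block_b but blue is not meant. Of the things that look like the mat, the smaller one is meant.

How it is judged (in metres and radians):
On the way:
1. The block from the mat, held in the gripper, is slid onto a gauge peg until the peg reaches the bottom of its hole (within 6 mm), the other block still in the tray ((((distance between block_a_center and tip_left below 0.006 m or distance between block_a_center and tip_right below 0.006 m) and contact force between the fingers and block_a above 1 N and horizontal distance between block_b_center and tray below 0.06 m) or ((distance between block_b_center and tip_left below 0.006 m or distance between block_b_center and tip_right below 0.006 m) and contact force between the fingers and block_b above 1 N and horizontal distance between block_a_center and tray below 0.06 m))), for 0.1 s.
At the end, for the whole second after the job is handed in: The block from the mat is held in the fingers with its hole facing up within 0.3 rad (17 degrees) of vertical, its centre more than 100 mm above the bench and within 90 mm (horizontally) of the mat's centre, at rest and touching nothing but the gripper; the other block still lies in the tray (((angle between block_a_center's own x axis and vertical below 0.3 rad and height (world z) of block_a_center above 0.1 m and horizontal distance between block_a_center and mat_top below 0.09 m and contact force between the fingers and block_a above 2 N and contact force between block_a and gauge below 0.05 N and contact force between block_a and block_b below 0.05 N and contact force between block_a and bottle below 0.05 N and contact force between block_a and slide_box below 0.05 N and contact force between block_a and jar below 0.05 N and contact force between block_a and tray below 0.05 N and contact force between block_a and mat below 0.05 N and linear speed of block_a below 0.03 m/s and angular speed of block_a below 0.2 rad/s and horizontal distance between block_b_center and tray below 0.06 m and height (world z) of block_b_center below 0.035 m) or (angle between block_b_center's own x axis and vertical above 2.84159 rad and height (world z) of block_b_center above 0.1 m and horizontal distance between block_b_center and mat_top below 0.09 m and contact force between the fingers and block_b above 2 N and contact force between block_b and gauge below 0.05 N and contact force between block_b and block_a below 0.05 N and contact force between block_b and bottle below 0.05 N and contact force between block_b and slide_box below 0.05 N and contact force between block_b and jar below 0.05 N and contact force between block_b and tray below 0.05 N and contact force between block_b and mat below 0.05 N and linear speed of block_b below 0.03 m/s and angular speed of block_b below 0.2 rad/s and horizontal distance between block_a_center and tray below 0.06 m and height (world z) of block_a_center below 0.035 m))); the arm keeps its last pose, push and grip.
It fails at once if A block is rammed against the gauge (over 40 N) (contact force between any of block_a, block_b and gauge above 40 N).
It fails at once if The bottle, slide box or jar is moved more than 20 mm or tipped (distance of any of bottle, slide_box, jar from where it was at the start of the episode above 0.02 m or angle between any of bottle, slide_box, jar's own z axis and vertical above 0.4 rad).
It also fails if it takes over 64 s, if anything falls off the work surface, if the arm or the gripper's body presses on something with over 40 N, if the wrist force passes 120 N, or if a joint passes its speed limit or range.

## Working session

There is one attempt and no reset: what is moved stays moved. The work goes in short steps, Python scripts to look and compute and a shell command to move; the robot and the scene stay as the last step left them, time stands still between calls to the robot, and variables do not carry over. Pictures are saved under pics/ and viewed, and the job is handed in when it is done.

```bash
mkdir -p pics; ls
python3 - <<'E'
from bench import bot, eyes
import cv2
s=bot.get_state(); print({k:s[k] for k in ('clock','ee_pos','orientation','ft_force','grip_width')})
import numpy as np
for n in ('scene','side'):
    p,d=eyes.grab_frame(n); cv2.imwrite(f'pics/{n}0.png',p[:,:,::-1]); np.save(f'pics/{n}0.npy',d)
    c=eyes.camera_params(n); print(n,c)
E
```

```text
pics
{'clock': 0.0, 'ee_pos': array([ 0.22732665, -0.5275447 ,  0.20462384]), 'orientation': array([[-5.46633933e-04,  3.95695513e-01, -9.18381599e-01],
       [ 1.70312648e-03, -9.18380036e-01, -3.95695853e-01],
       [-9.99998400e-01, -1.78042080e-03, -1.71901815e-04]]), 'ft_force': array([-0.11519732,  0.46352066,  0.73641028]), 'grip_width': 0.0941058686991449}
scene {'fovy': 55.749271646833904, 'cx': 257.75189925191455, 'cy': 190.32261617894565, 'cam_to_world': array([[ 0.86017985,  0.43151307, -0.27182182,  0.90783734],
       [ 0.50996802, -0.72274256,  0.46645022, -0.60734254],
       [ 0.00482217, -0.53985152, -0.84174645,  1.13254474],
       [ 0.        ,  0.        ,  0.        ,  1.        ]])}
side {'fovy': 50.65413019904623, 'cx': 255.11740637754636, 'cy': 188.3685058582396, 'cam_to_world': array([[-0.97702264, -0.1504921 ,  0.15092679,  0.39100291],
       [-0.21300776,  0.71396784, -0.66699146,  0.7484811 ],
       [-0.00737993, -0.68381433, -0.72961873,  0.96173265],
       [ 0.        ,  0.        ,  0.        ,  1.        ]])}
```

View pics/scene0.png

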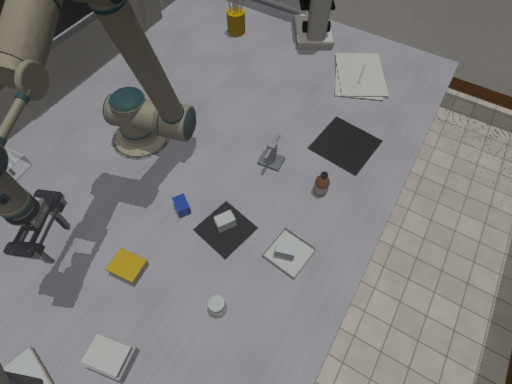

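View pics/side0.png

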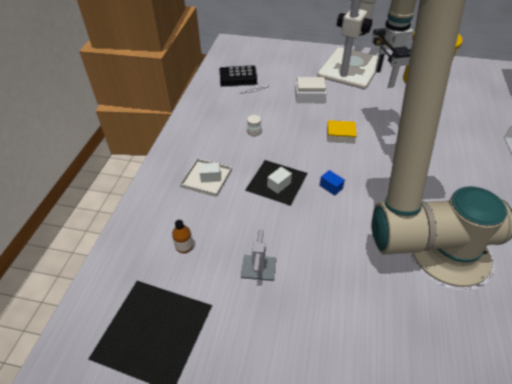

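Scene picture: grey block on the small black mat at (225,220). The look-alikes are the grey block in the tray at (286,248), the blue block at (181,205) and the larger mat at (345,145). The gauge is at (272,155). I choose the block at (225,220) and will check it in a close crop.

```bash
cat > h.py <<'E'
import numpy as np, cv2
from bench import bot, eyes
def cloud(d,c):
    h,w=d.shape; f=h/2/np.tan(np.radians(c['fovy']/2))
    u,v=np.meshgrid(np.arange(w),np.arange(h))
    P=np.stack([(u-c['cx'])/f*d,(v-c['cy'])/f*d,d],-1)
    T=c['cam_to_world']; return P@T[:3,:3].T+T[:3,3]
def ray(c,px,z,h=384):
    f=h/2/np.tan(np.radians(c['fovy']/2)); T=c['cam_to_world']
    r=T[:3,:3]@np.array([(px[0]-c['cx'])/f,(px[1]-c['cy'])/f,1]); o=T[:3,3]
    return o+r*(z-o[2])/r[2]
def proj(c,p,h=384):
    f=h/2/np.tan(np.radians(c['fovy']/2)); T=c['cam_to_world']
    q=T[:3,:3].T@(np.array(p)-T[:3,3]); return q[0]/q[2]*f+c['cx'],q[1]/q[2]*f+c['cy']
E
python3 - <<'E'
from h import *
for n,(a,b,w,h) in {'scene':(170,120,180,160),'side':(150,140,200,150)}.items():
    p=cv2.imread(f'pics/{n}0.png')[b:b+h,a:a+w]
    cv2.imwrite(f'pics/{n}0c.png',cv2.resize(p,None,fx=4 if w*4<=800 else 3,fy=4 if w*4<=800 else 3,interpolation=cv2.INTER_CUBIC)[:600])
    d=np.load(f'pics/{n}0.npy'); P=cloud(d,eyes.camera_params(n))
    px={'scene':[(225,218),(287,245),(240,240),(270,162),(322,180),(217,300),(127,262)],'side':[(280,176),(210,170),(262,190),(250,270),(182,240)]}[n]
    for q in px: print(n,q,P[q[1],q[0]].round(4))
    # tops of blocks
    for nm,(u,v) in {'mat':px[0],'tray':px[1]}.items():
        sub=P[v-20:v+20,u-20:u+20].reshape(-1,3); k=sub[(sub[:,2]>.04)&(sub[:,2]<.056)]
        print(nm,len(k),k.mean(0).round(4),cv2.minAreaRect((k[:,:2]*1000).astype(np.float32)))
E
```

```text
scene (225, 218) [ 0.5186 -0.1581  0.0464]
scene (287, 245) [ 0.7456 -0.1371  0.0443]
scene (240, 240) [ 0.5946 -0.1862  0.0068]
scene (270, 162) [0.5209 0.1484 0.0137]
scene (322, 180) [0.7408 0.1238 0.0869]
scene (217, 300) [ 0.6542 -0.404   0.0612]
scene (127, 262) [ 0.3365 -0.4461  0.0391]
mat 234 [ 0.5165 -0.1613  0.0468] ((515.5106811523438, -160.3604736328125), (64.83223724365234, 46.479095458984375), 59.225852966308594)
tray 260 [ 0.7449 -0.1484  0.0467] ((744.9949951171875, -148.01290893554688), (63.22496032714844, 46.11227798461914), 17.018455505371094)
side (280, 176) [ 0.5139 -0.1542  0.0496]
side (210, 170) [ 0.7404 -0.1378  0.0464]
side (262, 190) [ 0.5658 -0.1243  0.0043]
side (250, 270) [0.5371 0.1766 0.0092]
side (182, 240) [0.7293 0.1576 0.0659]
mat 233 [ 0.516  -0.1573  0.047 ] ((516.3990478515625, -160.25794982910156), (67.71031188964844, 45.22664260864258), 59.25502395629883)
tray 221 [ 0.7439 -0.1444  0.047 ] ((745.1581420898438, -147.43492126464844), (63.0106315612793, 49.48435974121094), 14.729310035705566)
```

View pics/scene0c.png

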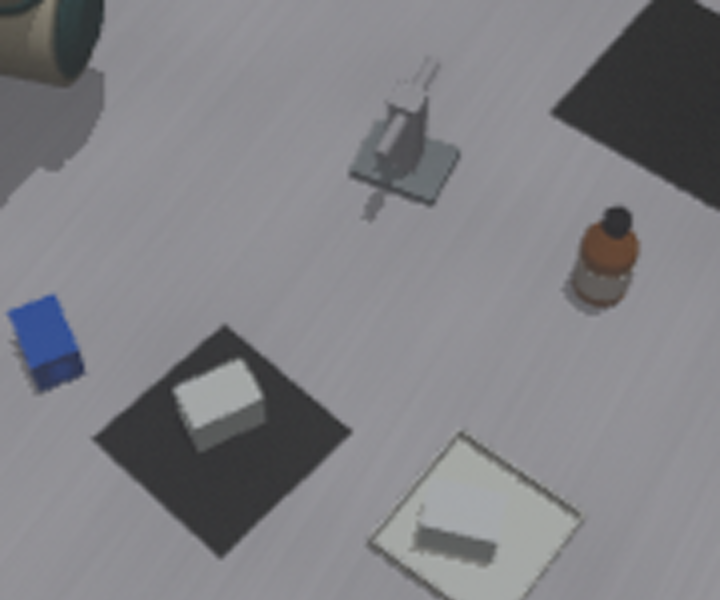

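View pics/side0c.png

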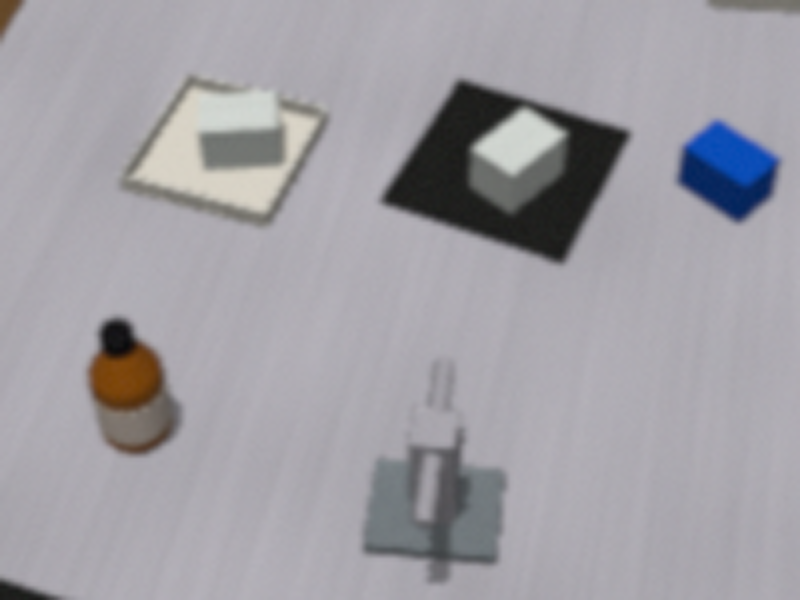

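The crops confirm it: the mat block is grey, with its long axis running up-right in the side crop. No hole shows on its +y end. The gauge pegs point toward and away from each camera. Next I measure the gauge and check which block faces are visible.

```bash
python3 - <<'E'
from h import *
c=eyes.camera_params('scene'); s=eyes.camera_params('side')
for n,cc,q in (('scene near',c,(170+384/4,120+150/4)),('scene far',c,(170+433/4,120+60/4)),('side near',s,(150+428/4,140+518/4)),('side far',s,(150+446/4,140+362/4))):
    print(n,ray(cc,q,.09).round(4))
for n in('scene','side'):
    d=np.load(f'pics/{n}0.npy'); P=cloud(d,eyes.camera_params(n)).reshape(-1,3)
    m=(abs(P[:,0]-.52)<.1)&(abs(P[:,1]-.16)<.1)
    for lo,hi in((.008,.018),(.08,.1),(.099,.112)):
        k=P[m&(P[:,2]>lo)&(P[:,2]<hi)]; print(n,lo,len(k),k.mean(0).round(4) if len(k) else '',cv2.minAreaRect((k[:,:2]*1000).astype(np.float32)) if len(k)>3 else '')
    # mat
    p=cv2.imread(f'pics/{n}0.png').max(2).reshape(-1)
    m=(p<65)&(abs(P[:,0]-.53)<.15)&(abs(P[:,1]+.17)<.13)&(P[:,2]<.012)
    k=P[m]; print('mat',len(k),cv2.minAreaRect((k[:,:2]*1000).astype(np.float32)))
for n in('scene','side'):
    p=cv2.imread(f'pics/{n}0.png'); q=proj(eyes.camera_params(n),(.516,-.16,.025)); u,v=map(int,q)
    cv2.imwrite(f'pics/{n}0d.png',cv2.resize(p[v-25:v+25,u-30:u+30],None,fx=10,fy=10,interpolation=cv2.INTER_CUBIC))
    a=np.radians(59.2); e=np.array([np.cos(a),np.sin(a),0]);
    for t in(1,-1): print(n,t,np.array(proj(eyes.camera_params(n),np.array([.516,-.16,.025])+t*.032*e))-[u-30,v-25])
E
python3 - <<'E'
import cv2,numpy as np
a=cv2.imread('pics/scene0d.png');b=cv2.imread('pics/side0d.png')
cv2.imwrite('pics/d.png',cv2.resize(np.hstack([a,b]),(800,333)))
E
```

```text
scene near [0.5248 0.1072 0.09  ]
scene far [0.511 0.224 0.09 ]
side near [0.508  0.2201 0.09  ]
side far [0.5216 0.0994 0.09  ]
scene 0.008 221 [0.5221 0.1548 0.012 ] ((516.9747314453125, 160.86399841308594), (89.30622100830078, 75.79484558105469), 5.18919038772583)
scene 0.08 101 [0.5191 0.1541 0.0939] ((518.1552124023438, 161.1855010986328), (28.06424331665039, 125.87604522705078), 5.120991409057751e-05)
scene 0.099 56 [0.5169 0.161  0.1045] ((512.0977172851562, 180.03155517578125), (30.87082290649414, 71.88015747070312), 12.511768341064453)
mat 1406 ((525.7257690429688, -173.4514617919922), (155.3898162841797, 156.82371520996094), 77.41976928710938)
side 0.008 571 [0.5152 0.1682 0.0127] ((516.3882446289062, 162.85182189941406), (89.76599884033203, 72.02871704101562), 5.981606960296631)
side 0.08 200 [0.5148 0.1708 0.0948] ((514.4556274414062, 162.7202606201172), (26.854591369628906, 125.91446685791016), 0.8830757141113281)
side 0.099 134 [0.5159 0.1643 0.1048] ((516.7575073242188, 160.8109588623047), (28.174205780029297, 111.51164245605469), 11.947647094726562)
mat 1084 ((527.0468139648438, -173.3851776123047), (157.71942138671875, 154.26351928710938), 77.93238067626953)
scene 1 [38.84902513 21.1242875 ]
scene -1 [22.04087916 28.9835683 ]
side 1 [23.83300784 30.31511626]
side -1 [36.80569752 19.87418193]
```

View pics/d.png

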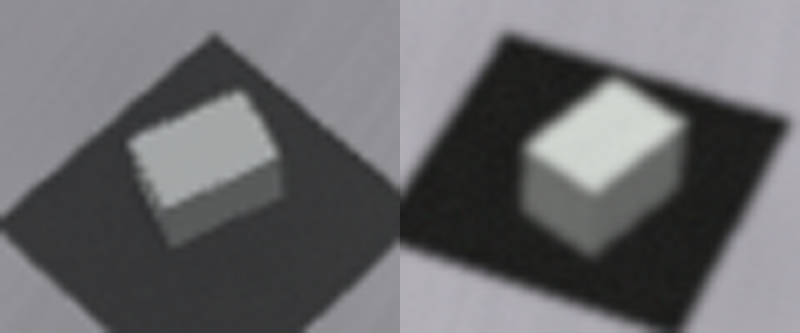

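The +y end face of the mat block looks clean in the side view, with its centre at about (560,190) in the enlarged crop. The hole is therefore probably at the other end. Moving above the block now.

```bash
python3 -m inch '[{"grip":0.09,"dx":0,"dy":-0.02,"dz":-0.036,"spin":0},{"grip":0.09,"dx":0,"dy":-0.02,"dz":-0.036,"spin":0},{"grip":0.09,"dx":0,"dy":-0.02,"dz":-0.036,"spin":0},{"grip":0.09,"dx":0,"dy":-0.02,"dz":-0.036,"spin":0},{"grip":0.09,"dx":0,"dy":-0.02,"dz":-0.036,"spin":0},{"grip":0.09,"dx":0,"dy":-0.02,"dz":-0.036,"spin":0},{"grip":0.09,"dx":0,"dy":-0.02,"dz":-0.036,"spin":0},{"grip":0.09,"dx":0,"dy":-0.02,"dz":-0.036,"spin":0},{"grip":0.09,"dx":0,"dy":-0.02,"dz":-0.036,"spin":0},{"grip":0.09,"dx":0,"dy":-0.02,"dz":-0.036,"spin":0}]' 20
cat >> h.py <<'E'
def go(target,yaw=None):
    """print tool-frame shift to target TCP; yaw = wanted world angle (deg) of tool y"""
    s=bot.get_state(); R=s['orientation']; p=s['ee_pos']
    y=np.degrees(np.arctan2(R[1,1],R[0,1]))
    print('t',round(s['clock'],2),'p',p.round(4),'yaw',round(y,2),'F',s['ft_force'].round(2),'w',round(s['grip_width'],4),'q',np.round(s['qpos'],1),'down',R[:,0].round(3))
    print('tool shift now',(R.T@(np.array(target)-p)).round(4))
    if yaw is not None:
        a=(yaw-y+90)%180-90; print('spin',round(-a,2))
        c=np.radians(y+a); Y=np.array([np.cos(c),np.sin(c),0]); X=np.array([0,0,-1.]); Z=np.cross(X,Y); d=np.array(target)-p
        print('shift after spin',np.round([X@d,Y@d,Z@d],4))
E
python3 -c "
from h import *
go((.516,-.16,.205),-30.8)"
```

```text
clock: 0.93
ee_pos: [0.4786, -0.2019, 0.199]
orientation: [[-0.007, 0.38, -0.925], [0.003, -0.925, -0.38], [-1.0, -0.006, 0.005]]
ft_force: [0.2, -1.2, -0.4]
grip_width: 0.0903
t 0.93 p [ 0.4786 -0.2019  0.199 ] yaw -67.64 F [ 0.19 -1.2  -0.43] w 0.0903 q [-30.5  11.5  93.1  -0.   75.8  37.1] down [-0.007  0.003 -1.   ]
tool shift now [-0.0062 -0.0245 -0.0505]
spin -36.84
shift after spin [-0.006   0.0107 -0.0551]
```

```bash
python3 -m inch '[{"grip":0.09,"dx":0,"dy":0,"dz":0,"spin":-6.2},{"grip":0.09,"dx":0,"dy":0,"dz":0,"spin":-6.2},{"grip":0.09,"dx":0,"dy":0,"dz":0,"spin":-6.2},{"grip":0.09,"dx":0,"dy":0,"dz":0,"spin":-6.2},{"grip":0.09,"dx":0,"dy":0,"dz":0,"spin":-6.2},{"grip":0.09,"dx":0,"dy":0,"dz":0,"spin":-6},{"grip":0.09,"dx":0,"dy":0.003,"dz":-0.018,"spin":0},{"grip":0.09,"dx":0,"dy":0.003,"dz":-0.018,"spin":0},{"grip":0.09,"dx":0,"dy":0.003,"dz":-0.015,"spin":0},{"grip":0.09,"dx":0,"dy":0,"dz":0,"spin":0}]' 20
python3 -c "
from h import *
go((.516,-.16,.205),-30.8)
c=eyes.camera_params('wrist');print(c)
p,d=eyes.grab_frame('wrist');cv2.imwrite('pics/w1.png',p[:,:,::-1]);np.save('pics/w1.npy',d)
P=cloud(d,c).reshape(-1,3);m=(P[:,2]>.042)&(P[:,2]<.054)&(abs(P[:,0]-.516)<.06)&(abs(P[:,1]+.16)<.06);k=P[m]
print(len(k),k.mean(0),cv2.minAreaRect((k[:,:2]*1000).astype(np.float32)))"
```

```text
clock: 1.77
ee_pos: [0.5145, -0.1476, 0.1945]
orientation: [[-0.013, 0.883, -0.469], [0.011, -0.468, -0.883], [-1.0, -0.017, -0.004]]
ft_force: [0.6, 0.2, 0.8]
grip_width: 0.0898
t 1.77 p [ 0.5145 -0.1476  0.1945] yaw -27.94 F [0.65 0.2  0.79] w 0.0898 q [-23.7  13.3  91.4   0.3  76.3   4.2] down [-0.013  0.011 -1.   ]
tool shift now [-0.0107  0.0069  0.0102]
spin 2.86
shift after spin [-0.0105  0.0076  0.0099]
{'fovy': 65.63237203963513, 'cx': 255.1225458420174, 'cy': 186.9890173177838, 'cam_to_world': array([[ 0.88389944, -0.44777853, -0.13496726,  0.55303755],
       [-0.46741833, -0.8554207 , -0.2231043 , -0.08194069],
       [-0.01555247,  0.26028794, -0.96540577,  0.37278101],
       [ 0.        ,  0.        ,  0.        ,  1.        ]])}
2130 [ 0.5180763  -0.15943132  0.04554864] ((517.488037109375, -160.31845092773438), (64.41961669921875, 43.98512268066406), 58.144187927246094)
```

View pics/w1.png

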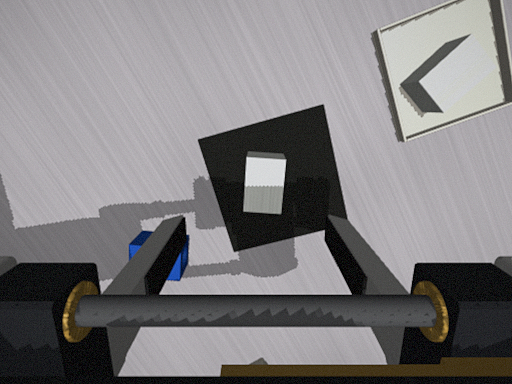

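Wrist picture: the block is at (265,183) on the mat, and the jaws straddle it left and right. Centre is (0.517,-0.160) and the axis about 58.5°, which agrees with the other two cameras. Aligning and descending partway.

```bash
python3 -m inch '[{"grip":0.09,"dx":0,"dy":0,"dz":0,"spin":3.3},{"grip":0.09,"dx":0,"dy":0.0045,"dz":0.0045,"spin":0},{"grip":0.09,"dx":0,"dy":0.0045,"dz":0.0045,"spin":0},{"grip":0.09,"dx":0.02,"dy":0,"dz":0,"spin":0},{"grip":0.09,"dx":0.02,"dy":0,"dz":0,"spin":0},{"grip":0.09,"dx":0.02,"dy":0,"dz":0,"spin":0},{"grip":0.09,"dx":0.02,"dy":0,"dz":0,"spin":0},{"grip":0.09,"dx":0.02,"dy":0,"dz":0,"spin":0},{"grip":0.09,"dx":0.01,"dy":0,"dz":0,"spin":0},{"grip":0.09,"dx":0,"dy":0,"dz":0,"spin":0}]' 20
python3 -c "
from h import *
go((.5172,-.16,.010),-31.5)"
```

```text
clock: 2.65
ee_pos: [0.5127, -0.1727, 0.0807]
orientation: [[-0.013, 0.857, -0.516], [0.002, -0.516, -0.857], [-1.0, -0.013, 0.005]]
ft_force: [0.2, -0.4, 0.8]
grip_width: 0.0901
t 2.65 p [ 0.5127 -0.1727  0.0807] yaw -31.06 F [ 0.18 -0.35  0.8 ] w 0.0901 q [-25.8  19.1 100.6  -0.2  61.1   5.4] down [-0.013  0.002 -1.   ]
tool shift now [ 0.0706 -0.0017 -0.0136]
spin 0.44
shift after spin [ 0.0707 -0.0028 -0.0132]
```

```bash
python3 -m inch '[{"grip":0.09,"dx":0.005,"dy":-0.001,"dz":-0.006,"spin":0.4},{"grip":0.09,"dx":0.007,"dy":0,"dz":-0.005,"spin":0},{"grip":0.09,"dx":0.01,"dy":0,"dz":0,"spin":0},{"grip":0.09,"dx":0.01,"dy":0,"dz":0,"spin":0},{"grip":0.09,"dx":0.01,"dy":0,"dz":0,"spin":0},{"grip":0.09,"dx":0.008,"dy":0,"dz":0,"spin":0},{"grip":0.09,"dx":0.006,"dy":0,"dz":0,"spin":0},{"grip":0.09,"dx":0.004,"dy":0,"dz":0,"spin":0},{"grip":0.09,"dx":0,"dy":0,"dz":0,"spin":0},{"grip":0.09,"dx":0,"dy":0,"dz":0,"spin":0}]' 20
python3 -c "
from h import *
go((.5172,-.16,.010),-31.5)"
```

```text
clock: 3.48
ee_pos: [0.5202, -0.1651, 0.0183]
orientation: [[-0.007, 0.854, -0.521], [-0.002, -0.521, -0.854], [-1.0, -0.005, 0.005]]
ft_force: [0.1, -0.2, -0.2]
grip_width: 0.0899
t 3.48 p [ 0.5202 -0.1651  0.0183] yaw -31.39 F [ 0.12 -0.16 -0.23] w 0.0899 q [-24.7  23.3 104.7  -0.3  52.4   6.9] down [-0.007 -0.002 -1.   ]
tool shift now [ 0.0083 -0.0052 -0.0028]
spin 0.11
shift after spin [ 0.0083 -0.0052 -0.0028]
```

```bash
python3 -m inch '[{"grip":0.09,"dx":0.004,"dy":-0.003,"dz":-0.002,"spin":0},{"grip":0.09,"dx":0.003,"dy":-0.002,"dz":-0.001,"spin":0},{"grip":0.09,"dx":0,"dy":0,"dz":0,"spin":0},{"grip":0.04,"dx":0,"dy":0,"dz":0,"spin":0},{"grip":0.04,"dx":0,"dy":0,"dz":0,"spin":0},{"grip":0.04,"dx":0,"dy":0,"dz":0,"spin":0},{"grip":0.04,"dx":0,"dy":0,"dz":0,"spin":0},{"grip":0.04,"dx":0,"dy":0,"dz":0,"spin":0},{"grip":0.04,"dx":0,"dy":0,"dz":0,"spin":0},{"grip":0.04,"dx":0,"dy":0,"dz":0,"spin":0}]' 25
python3 -c "
from h import *
go((.5172,-.16,.010),-31.5)"
```

```text
clock: 4.32
ee_pos: [0.5185, -0.16, 0.0125]
orientation: [[-0.004, 0.854, -0.521], [-0.003, -0.521, -0.854], [-1.0, -0.002, 0.005]]
ft_force: [-1.5, 0.5, 1.6]
grip_width: 0.0469
t 4.32 p [ 0.5185 -0.16    0.0125] yaw -31.38 F [-1.46  0.49  1.59] w 0.0469 q [-24.3  23.4 105.6  -0.3  51.1   7.3] down [-0.004 -0.003 -1.   ]
tool shift now [ 0.0025 -0.0011  0.0007]
spin 0.12
shift after spin [ 0.0025 -0.0011  0.0007]
```

```bash
python3 -m inch '[{"grip":0.04,"dx":0,"dy":0,"dz":0,"spin":0},{"grip":0.04,"dx":0,"dy":0,"dz":0,"spin":0},{"grip":0.04,"dx":-0.01,"dy":0,"dz":0,"spin":0},{"grip":0.04,"dx":-0.02,"dy":0,"dz":0,"spin":0},{"grip":0.04,"dx":-0.03,"dy":0,"dz":0,"spin":0},{"grip":0.04,"dx":-0.03,"dy":0,"dz":0,"spin":0},{"grip":0.04,"dx":-0.03,"dy":0,"dz":0,"spin":0},{"grip":0.04,"dx":-0.03,"dy":0,"dz":0,"spin":0},{"grip":0.04,"dx":-0.02,"dy":0,"dz":0,"spin":0},{"grip":0.04,"dx":0,"dy":0,"dz":0,"spin":0}]' 25
python3 -c "
from h import *
go((.5,.28,.20),6.2)
p,d=eyes.grab_frame('wrist');cv2.imwrite('pics/w2.png',p[:,:,::-1])
p,d=eyes.grab_frame('side');cv2.imwrite('pics/s2.png',cv2.resize(p[60:260,180:440,::-1],None,fx=3,fy=3))
"
```

```text
clock: 5.15
ee_pos: [0.5161, -0.1582, 0.1894]
orientation: [[-0.013, 0.854, -0.521], [0.001, -0.521, -0.854], [-1.0, -0.011, 0.006]]
ft_force: [1.7, 0.2, -2.8]
grip_width: 0.0438
t 5.15 p [ 0.5161 -0.1582  0.1894] yaw -31.4 F [ 1.75  0.16 -2.81] w 0.0438 q [-24.2  13.8  91.5  -0.3  75.5   7.2] down [-0.013  0.001 -1.   ]
tool shift now [-0.01   -0.2422 -0.3656]
spin -37.6
shift after spin [-0.0106  0.0313 -0.4374]
```

View pics/s2.png

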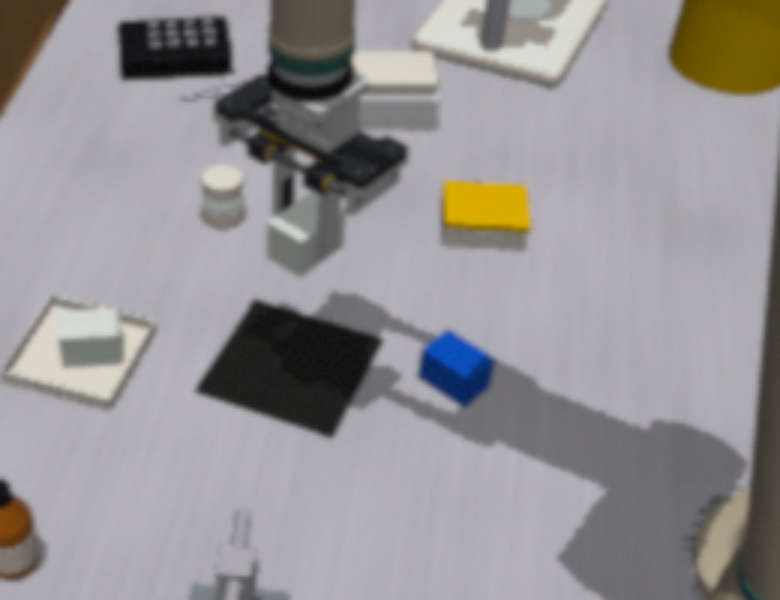

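View pics/w2.png

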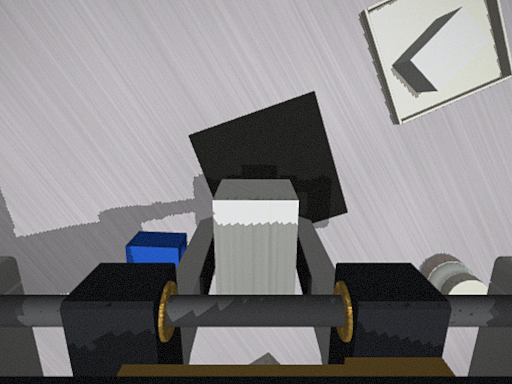

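Lifted level (opening 43.8 mm). In the wrist view the +end face at (255,190) is plain, so I'll offer the other end to the +y peg. First I cross over high and spin.

```bash
python3 -m inch '[{"grip":0.04,"dx":-0.005,"dy":0,"dz":0,"spin":-6},{"grip":0.04,"dx":-0.005,"dy":0,"dz":0,"spin":-6},{"grip":0.04,"dx":-0.005,"dy":0,"dz":0,"spin":-6},{"grip":0.04,"dx":0,"dy":0,"dz":0,"spin":-6},{"grip":0.04,"dx":0,"dy":0,"dz":-0.01,"spin":-6},{"grip":0.04,"dx":0,"dy":0,"dz":-0.03,"spin":-6},{"grip":0.04,"dx":0,"dy":0,"dz":-0.04,"spin":0},{"grip":0.04,"dx":0,"dy":0,"dz":-0.04,"spin":0},{"grip":0.04,"dx":0,"dy":0,"dz":-0.04,"spin":0},{"grip":0.04,"dx":0,"dy":0,"dz":-0.04,"spin":0}]' 25
python3 -c "
from h import *
go((.5,.29,.20),6.2)"
```

```text
clock: 6.08
ee_pos: [0.4853, 0.0438, 0.1788]
orientation: [[-0.06, 0.993, 0.098], [0.012, 0.099, -0.995], [-0.998, -0.059, -0.018]]
ft_force: [1.3, -0.5, -2.3]
grip_width: 0.044
t 6.08 p [0.4853 0.0438 0.1788] yaw 5.68 F [ 1.34 -0.49 -2.32] w 0.044 q [-3.4 11.3 96.5  0.5 75.7 -9.2] down [-0.06   0.012 -0.998]
tool shift now [-0.0192  0.0377 -0.2439]
spin -0.52
shift after spin [-0.0212  0.0412 -0.2432]
```

```bash
python3 -m inch '[{"grip":0.04,"dx":-0.006,"dy":0.005,"dz":-0.025,"spin":0},{"grip":0.04,"dx":-0.006,"dy":0.005,"dz":-0.03,"spin":0},{"grip":0.04,"dx":-0.006,"dy":0.005,"dz":-0.03,"spin":0},{"grip":0.04,"dx":0,"dy":0.005,"dz":-0.03,"spin":0},{"grip":0.04,"dx":0,"dy":0.005,"dz":-0.03,"spin":0},{"grip":0.04,"dx":0,"dy":0.005,"dz":-0.03,"spin":0},{"grip":0.04,"dx":0,"dy":0,"dz":-0.02,"spin":0},{"grip":0.04,"dx":0,"dy":0,"dz":-0.01,"spin":0},{"grip":0.04,"dx":0,"dy":0,"dz":0,"spin":0},{"grip":0.04,"dx":0,"dy":0,"dz":0,"spin":0}]' 25
python3 -c "
from h import *
go((.5,.29,.20),6.2)"
```

```text
clock: 6.92
ee_pos: [0.4773, 0.2653, 0.1744]
orientation: [[-0.106, 0.989, 0.106], [0.004, 0.107, -0.994], [-0.994, -0.105, -0.015]]
ft_force: [-0.0, -0.2, -2.9]
grip_width: 0.044
t 6.92 p [0.4773 0.2653 0.1744] yaw 6.19 F [-0.01 -0.19 -2.86] w 0.044 q [20.1 17.5 88.5  2.3 79.5 13.4] down [-0.106  0.004 -0.994]
tool shift now [-0.0278  0.0224 -0.0225]
spin -0.01
shift after spin [-0.0256  0.0252 -0.0221]
```

```bash
python3 -c "
from h import *
go((.5025,.279,.0776),6.2)"
```

```text
t 6.92 p [0.4773 0.2653 0.1744] yaw 6.19 F [-0.01 -0.19 -2.86] w 0.044 q [20.1 17.5 88.5  2.3 79.5 13.4] down [-0.106  0.004 -0.994]
tool shift now [ 0.0936  0.0365 -0.0094]
spin -0.01
shift after spin [ 0.0968  0.0265 -0.0109]
```

```bash
python3 -m inch '[{"grip":0.04,"dx":0,"dy":0.008,"dz":-0.004,"spin":0},{"grip":0.04,"dx":0,"dy":0.01,"dz":-0.004,"spin":0},{"grip":0.04,"dx":0.01,"dy":0.01,"dz":-0.002,"spin":0},{"grip":0.04,"dx":0.015,"dy":0.006,"dz":0,"spin":0},{"grip":0.04,"dx":0.015,"dy":0,"dz":0,"spin":0},{"grip":0.04,"dx":0.015,"dy":0,"dz":0,"spin":0},{"grip":0.04,"dx":0.015,"dy":0,"dz":0,"spin":0},{"grip":0.04,"dx":0.01,"dy":0,"dz":0,"spin":0},{"grip":0.04,"dx":0.004,"dy":0,"dz":0,"spin":0},{"grip":0.04,"dx":0,"dy":0,"dz":0,"spin":0}]' 25
python3 -c "
from h import *
go((.5025,.279,.0776),6.2)"
```

```text
clock: 7.75
ee_pos: [0.5133, 0.2711, 0.0772]
orientation: [[-0.102, 0.99, 0.093], [0.001, 0.094, -0.996], [-0.995, -0.101, -0.01]]
ft_force: [0.9, 0.6, -1.6]
grip_width: 0.0436
t 7.75 p [0.5133 0.2711 0.0772] yaw 5.42 F [ 0.94  0.58 -1.62] w 0.0436 q [19.6 24.7 92.1  2.2 68.8 13.3] down [-0.102  0.001 -0.995]
tool shift now [ 0.0008 -0.01   -0.0089]
spin -0.78
shift after spin [-0.0004 -0.0099 -0.009 ]
```

```bash
python3 -m inch '[{"grip":0.04,"dx":0,"dy":-0.004,"dz":0,"spin":-0.6},{"grip":0.04,"dx":0,"dy":-0.004,"dz":-0.003,"spin":0},{"grip":0.04,"dx":0,"dy":-0.001,"dz":-0.003,"spin":0},{"grip":0.04,"dx":0,"dy":0,"dz":0,"spin":0},{"grip":0.04,"dx":0,"dy":0,"dz":0,"spin":0},{"grip":0.04,"dx":0,"dy":0,"dz":0,"spin":0},{"grip":0.04,"dx":0,"dy":0,"dz":0,"spin":0},{"grip":0.04,"dx":0,"dy":0,"dz":0,"spin":0},{"grip":0.04,"dx":0,"dy":0,"dz":0,"spin":0},{"grip":0.04,"dx":0,"dy":0,"dz":0,"spin":0}]' 25
python3 - <<'E'
from h import *
go((.5025,.279,.0776),6.2)
for n in ('scene','side'):
    c=eyes.camera_params(n); p,d=eyes.grab_frame(n); np.save(f'pics/{n}3.npy',d)
    s=bot.get_state(); X=s['orientation'][:,0]; bc=s['ee_pos']-.0125*X
    u,v=map(int,proj(c,bc)); print(n,bc.round(4),(u,v))
    cv2.imwrite(f'pics/{n}3.png',cv2.resize(p[v-45:v+45,u-60:u+60,::-1],None,fx=6,fy=6,interpolation=cv2.INTER_CUBIC))
    P=cloud(d,c).reshape(-1,3); m=(abs(P[:,0]-.515)<.05)
    for lo,hi in((.07,.125),):
        k=P[m&(P[:,1]>.07)&(P[:,1]<.34)&(P[:,2]>lo)&(P[:,2]<hi)]
        for y in np.arange(.08,.34,.01):
            kk=k[abs(k[:,1]-y)<.005]
            if len(kk): print(round(y,3),len(kk),kk[:,0].min().round(3),kk[:,0].max().round(3),'z',kk[:,2].max().round(3))
E
```

```text
clock: 8.58
ee_pos: [0.5066, 0.277, 0.0815]
orientation: [[-0.095, 0.99, 0.104], [0.003, 0.105, -0.994], [-0.996, -0.094, -0.013]]
ft_force: [-0.7, -0.1, -2.6]
grip_width: 0.0439
t 8.58 p [0.5066 0.277  0.0815] yaw 6.04 F [-0.66 -0.06 -2.63] w 0.0439 q [20.4 24.  92.6  2.2 68.5 13.5] down [-0.095  0.003 -0.996]
tool shift now [ 0.0043 -0.0035 -0.0023]
spin -0.16
shift after spin [ 0.0039 -0.0039 -0.0024]
scene [0.5078 0.277  0.094 ] (284, 125)
0.1 9 0.516 0.529 z 0.096
0.11 9 0.517 0.527 z 0.099
0.12 8 0.515 0.527 z 0.099
0.13 8 0.512 0.527 z 0.098
0.14 14 0.507 0.525 z 0.105
0.15 39 0.504 0.533 z 0.109
0.16 27 0.501 0.531 z 0.11
0.17 22 0.506 0.531 z 0.108
0.18 3 0.51 0.523 z 0.104
0.19 7 0.507 0.519 z 0.101
0.2 9 0.506 0.518 z 0.097
0.21 6 0.509 0.518 z 0.098
0.22 8 0.505 0.517 z 0.1
0.24 50 0.487 0.533 z 0.119
0.25 53 0.491 0.533 z 0.121
0.26 47 0.478 0.532 z 0.121
0.27 59 0.476 0.543 z 0.124
0.28 25 0.487 0.543 z 0.123
0.29 23 0.487 0.542 z 0.124
0.3 20 0.485 0.521 z 0.12
0.31 4 0.498 0.516 z 0.117
side [0.5077 0.277  0.0939] (252, 288)
0.1 6 0.517 0.525 z 0.099
0.11 8 0.516 0.524 z 0.101
0.22 5 0.509 0.515 z 0.095
0.23 1 0.514 0.514 z 0.095
0.24 5 0.505 0.525 z 0.116
0.25 15 0.504 0.533 z 0.119
0.26 32 0.501 0.533 z 0.12
0.27 70 0.475 0.533 z 0.12
0.28 116 0.473 0.532 z 0.124
0.29 123 0.48 0.543 z 0.125
0.3 102 0.481 0.529 z 0.121
0.31 173 0.482 0.527 z 0.12
```

View pics/side3.png

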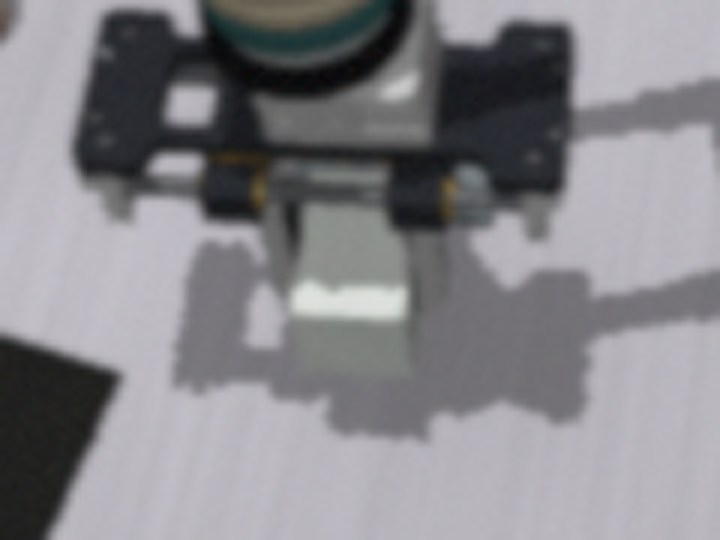

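View pics/scene3.png

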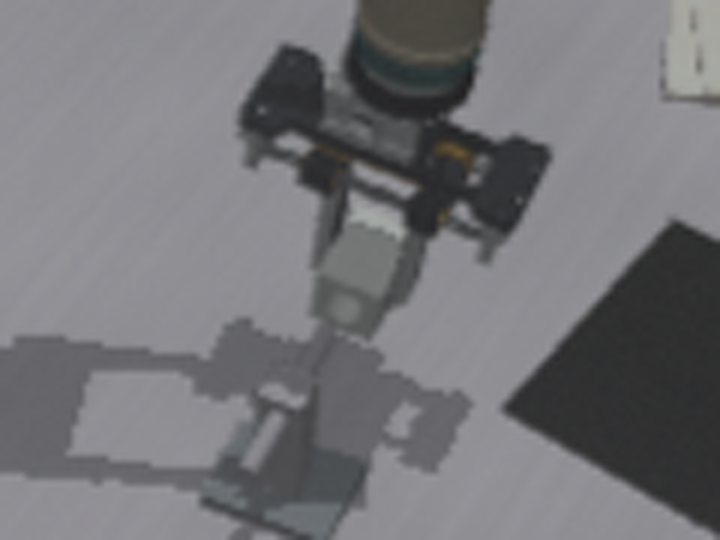

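Scene picture: the round hole is visible in the leading face at (345,305), so the bored end points at the +y peg. The offset is about 3 mm in x and 4 mm in z. I correct it and then advance in small steps.

```bash
python3 -m inch '[{"grip":0.04,"dx":0.003,"dy":-0.002,"dz":0,"spin":0},{"grip":0.04,"dx":0.002,"dy":-0.001,"dz":0,"spin":0},{"grip":0.04,"dx":0,"dy":0,"dz":0.004,"spin":0},{"grip":0.04,"dx":0,"dy":0,"dz":0.005,"spin":0},{"grip":0.04,"dx":0,"dy":0,"dz":0.004,"spin":0},{"grip":0.04,"dx":0,"dy":0,"dz":0,"spin":0},{"grip":0.04,"dx":0,"dy":0,"dz":0,"spin":0},{"grip":0.04,"dx":0,"dy":0,"dz":0,"spin":0},{"grip":0.04,"dx":0,"dy":0,"dz":0,"spin":0},{"grip":0.04,"dx":0,"dy":0,"dz":0,"spin":0}]' 25
cat >> h.py <<'E'
def peg():
    s=bot.get_state(); R=s['orientation']; bc=s['ee_pos']-.0125*R[:,0]; tip=np.array([.5103,.2241,.09])
    g=np.radians(6.2); G=np.array([[np.cos(g),-np.sin(g),0],[np.sin(g),np.cos(g),0],[0,0,1]])
    print('block centre rel. tip (gauge axes)',(G.T@(bc-tip)).round(4),'block axis',(G.T@R[:,2]).round(3))
    go(tip+.0125*R[:,0],6.2)
E
python3 -c "
from h import *
peg()"
```

```text
clock: 9.52
ee_pos: [0.5041, 0.2616, 0.0757]
orientation: [[-0.095, 0.99, 0.103], [0.003, 0.104, -0.995], [-0.995, -0.095, -0.013]]
ft_force: [1.2, -0.3, -3.3]
grip_width: 0.0438
block centre rel. tip (gauge axes) [-0.0009  0.0377 -0.0019] block axis [-0.005 -1.    -0.013]
t 9.52 p [0.5041 0.2616 0.0757] yaw 5.98 F [ 1.16 -0.26 -3.31] w 0.0438 q [19.1 23.6 94.1  2.1 67.4 12.2] down [-0.095  0.003 -0.995]
tool shift now [-0.0025  0.0009  0.0377]
spin -0.22
shift after spin [-0.0019  0.0009  0.0377]
```

```bash
python3 -m inch '[{"grip":0.04,"dx":-0.002,"dy":0.001,"dz":0,"spin":0},{"grip":0.04,"dx":0,"dy":0,"dz":0.002,"spin":0},{"grip":0.04,"dx":0,"dy":0,"dz":0.003,"spin":0},{"grip":0.04,"dx":0,"dy":0,"dz":0.003,"spin":0},{"grip":0.04,"dx":0,"dy":0,"dz":0.003,"spin":0},{"grip":0.04,"dx":0,"dy":0,"dz":0.003,"spin":0},{"grip":0.04,"dx":0,"dy":0,"dz":0.002,"spin":0},{"grip":0.04,"dx":0,"dy":0,"dz":0,"spin":0},{"grip":0.04,"dx":0,"dy":0,"dz":0,"spin":0},{"grip":0.04,"dx":0,"dy":0,"dz":0,"spin":0}]' 25
python3 -c "
from h import *
peg()"
```

```text
clock: 10.35
ee_pos: [0.5074, 0.244, 0.0777]
orientation: [[-0.095, 0.99, 0.103], [0.003, 0.104, -0.995], [-0.995, -0.094, -0.013]]
ft_force: [0.8, 0.3, -1.7]
grip_width: 0.0437
block centre rel. tip (gauge axes) [0.0005 0.0199 0.0001] block axis [-0.005 -1.    -0.013]
t 10.35 p [0.5074 0.244  0.0777] yaw 5.98 F [ 0.76  0.33 -1.7 ] w 0.0437 q [17.4 23.2 94.6  1.9 67.4 10.6] down [-0.095  0.003 -0.995]
tool shift now [-0.0001 -0.0004  0.0199]
spin -0.22
shift after spin [ 0.0001 -0.0005  0.0199]
```

The end has slid 12 mm past the tip with no contact force, so the peg is in the hole. Continuing.

```bash
python3 -m inch '[{"grip":0.04,"dx":0,"dy":0,"dz":0.002,"spin":0},{"grip":0.04,"dx":0,"dy":0,"dz":0.003,"spin":0},{"grip":0.04,"dx":0,"dy":0,"dz":0.003,"spin":0},{"grip":0.04,"dx":0,"dy":0,"dz":0.003,"spin":0},{"grip":0.04,"dx":0,"dy":0,"dz":0.002,"spin":0},{"grip":0.04,"dx":0,"dy":0,"dz":0.001,"spin":0},{"grip":0.04,"dx":0,"dy":0,"dz":0,"spin":0},{"grip":0.04,"dx":0,"dy":0,"dz":0,"spin":0},{"grip":0.04,"dx":0,"dy":0,"dz":0,"spin":0},{"grip":0.04,"dx":0,"dy":0,"dz":0,"spin":0}]' 25
python3 -c "
from h import *
peg()"
```

```text
clock: 11.18
ee_pos: [0.509, 0.2287, 0.0775]
orientation: [[-0.095, 0.99, 0.103], [0.003, 0.104, -0.995], [-0.995, -0.094, -0.013]]
ft_force: [0.4, -1.4, -2.9]
grip_width: 0.044
block centre rel. tip (gauge axes) [ 0.0004  0.0045 -0.    ] block axis [-0.005 -1.    -0.013]
t 11.18 p [0.509  0.2287 0.0775] yaw 5.98 F [ 0.39 -1.41 -2.9 ] w 0.044 q [15.9 22.8 95.2  1.8 67.2  9.2] down [-0.095  0.003 -0.995]
tool shift now [-0.0001 -0.0004  0.0045]
spin -0.22
shift after spin [-0.     -0.0004  0.0045]
```

```bash
python3 -m inch '[{"grip":0.04,"dx":0,"dy":0,"dz":0.001,"spin":0},{"grip":0.04,"dx":0,"dy":0,"dz":0.001,"spin":0},{"grip":0.04,"dx":0,"dy":0,"dz":0.001,"spin":0},{"grip":0.04,"dx":0,"dy":0,"dz":0.001,"spin":0},{"grip":0.04,"dx":0,"dy":0,"dz":0.001,"spin":0},{"grip":0.04,"dx":0,"dy":0,"dz":0.001,"spin":0},{"grip":0.04,"dx":0,"dy":0,"dz":0.001,"spin":0},{"grip":0.04,"dx":0,"dy":0,"dz":0.001,"spin":0},{"grip":0.04,"dx":0,"dy":0,"dz":0.001,"spin":0},{"grip":0.04,"dx":0,"dy":0,"dz":0.001,"spin":0}]' 25
python3 -c "
from h import *
peg()"
```

```text
clock: 12.02
ee_pos: [0.5093, 0.2266, 0.0775]
orientation: [[-0.096, 0.99, 0.1], [0.019, 0.102, -0.995], [-0.995, -0.093, -0.028]]
ft_force: [-0.8, 4.8, -3.0]
grip_width: 0.0437
block centre rel. tip (gauge axes) [ 0.0004  0.0022 -0.    ] block axis [-0.008 -1.    -0.028]
t 12.02 p [0.5093 0.2266 0.0775] yaw 5.87 F [-0.76  4.81 -2.97] w 0.0437 q [15.1 22.6 95.6  2.7 66.9  8.1] down [-0.096  0.019 -0.995]
tool shift now [-0.0001 -0.0004  0.0022]
spin -0.33
shift after spin [-0.     -0.0004  0.0022]
```

The approach stalled 30 mm past the hole mouth with about 5 N of gentle push-back, so the peg is at the bottom (a solid end would have stopped 32 mm earlier). One more short gentle push to confirm, then back out.

```bash
python3 -m inch '[{"grip":0.04,"dx":0,"dy":0,"dz":0.0015,"spin":0},{"grip":0.04,"dx":0,"dy":0,"dz":0.0015,"spin":0},{"grip":0.04,"dx":0,"dy":0,"dz":0.0015,"spin":0},{"grip":0.04,"dx":0,"dy":0,"dz":0,"spin":0},{"grip":0.04,"dx":0,"dy":0,"dz":-0.003,"spin":0},{"grip":0.04,"dx":0,"dy":0,"dz":-0.005,"spin":0},{"grip":0.04,"dx":0,"dy":0,"dz":-0.006,"spin":0},{"grip":0.04,"dx":0,"dy":0,"dz":-0.006,"spin":0},{"grip":0.04,"dx":0,"dy":0,"dz":-0.006,"spin":0},{"grip":0.04,"dx":0,"dy":0,"dz":-0.004,"spin":0}]' 25
python3 -c "
from h import *
peg()"
```

```text
clock: 12.85
ee_pos: [0.5065, 0.2547, 0.0785]
orientation: [[-0.096, 0.991, 0.098], [0.02, 0.101, -0.995], [-0.995, -0.093, -0.03]]
ft_force: [-1.9, -0.1, -2.6]
grip_width: 0.044
block centre rel. tip (gauge axes) [0.0007 0.0305 0.0009] block axis [-0.01 -1.   -0.03]
t 12.85 p [0.5065 0.2547 0.0785] yaw 5.81 F [-1.88 -0.13 -2.59] w 0.044 q [17.7 23.2 94.4  3.  67.3 10.7] down [-0.096  0.02  -0.995]
tool shift now [ 0.0001 -0.0004  0.0305]
spin -0.39
shift after spin [ 0.0009 -0.0007  0.0305]
```

```bash
python3 -m inch '[{"grip":0.04,"dx":0,"dy":0,"dz":-0.01,"spin":0},{"grip":0.04,"dx":0,"dy":0,"dz":-0.012,"spin":0},{"grip":0.04,"dx":-0.01,"dy":0,"dz":-0.01,"spin":0},{"grip":0.04,"dx":-0.02,"dy":0,"dz":-0.004,"spin":0},{"grip":0.04,"dx":-0.025,"dy":0,"dz":0,"spin":0},{"grip":0.04,"dx":-0.03,"dy":0,"dz":0,"spin":0},{"grip":0.04,"dx":-0.03,"dy":0,"dz":0,"spin":0},{"grip":0.04,"dx":-0.015,"dy":0,"dz":0,"spin":0},{"grip":0.04,"dx":0,"dy":0,"dz":0.01,"spin":0},{"grip":0.04,"dx":0,"dy":0,"dz":0.02,"spin":0}]' 25
python3 -c "
from h import *
go((.5265,-.1734,.2),6.2)"
```

```text
clock: 13.68
ee_pos: [0.515, 0.2723, 0.2114]
orientation: [[-0.101, 0.989, 0.109], [0.022, 0.111, -0.994], [-0.995, -0.098, -0.033]]
ft_force: [0.2, -0.0, -2.6]
grip_width: 0.0437
t 13.68 p [0.515  0.2723 0.2114] yaw 6.43 F [ 0.23 -0.04 -2.57] w 0.0437 q [18.9 19.1 80.9  3.1 85.1 12.2] down [-0.101  0.022 -0.995]
tool shift now [ 0.0005 -0.0372  0.4444]
spin 0.23
shift after spin [ 0.0114 -0.0367  0.4443]
```

```bash
python3 -m inch '[{"grip":0.04,"dx":0,"dy":-0.004,"dz":0.035,"spin":0},{"grip":0.04,"dx":0,"dy":-0.004,"dz":0.035,"spin":0},{"grip":0.04,"dx":0,"dy":-0.004,"dz":0.035,"spin":0},{"grip":0.04,"dx":0,"dy":-0.004,"dz":0.035,"spin":0},{"grip":0.04,"dx":0,"dy":-0.004,"dz":0.035,"spin":0},{"grip":0.04,"dx":0,"dy":-0.004,"dz":0.035,"spin":0},{"grip":0.04,"dx":0,"dy":-0.004,"dz":0.035,"spin":0},{"grip":0.04,"dx":0,"dy":-0.004,"dz":0.035,"spin":0},{"grip":0.04,"dx":0,"dy":-0.004,"dz":0.035,"spin":0},{"grip":0.04,"dx":0,"dy":-0.004,"dz":0.03,"spin":0}]' 25
python3 -c "
from h import *
go((.5265,-.1734,.2),6.2)"
```

```text
clock: 14.52
ee_pos: [0.5067, -0.0853, 0.1925]
orientation: [[-0.114, 0.986, 0.121], [0.021, 0.124, -0.992], [-0.993, -0.111, -0.035]]
ft_force: [0.1, -0.4, -2.0]
grip_width: 0.0436
t 14.52 p [ 0.5067 -0.0853  0.1925] yaw 7.15 F [ 0.11 -0.36 -2.03] w 0.0436 q [-16.7  15.   89.7  -0.8  82.  -23.6] down [-0.114  0.021 -0.993]
tool shift now [-0.0115  0.0078  0.0896]
spin 0.95
shift after spin [-0.0075  0.0101  0.0898]
```

The block is out of the hole and high. The tool has picked up a lean of about 6.5° toward the base that I can't command away. Spinning +90° makes the jaw axis level and puts that lean in the tipping plane, where it does no harm.

```bash
python3 -m inch '[{"grip":0.04,"dx":0,"dy":0,"dz":0.02,"spin":0},{"grip":0.04,"dx":0,"dy":0,"dz":0.02,"spin":0},{"grip":0.04,"dx":0,"dy":0,"dz":0.02,"spin":0},{"grip":0.04,"dx":0,"dy":0,"dz":0.01,"spin":0},{"grip":0.04,"dx":0,"dy":0,"dz":0,"spin":5},{"grip":0.04,"dx":0,"dy":0,"dz":0,"spin":7},{"grip":0.04,"dx":0,"dy":0,"dz":0,"spin":7},{"grip":0.04,"dx":0,"dy":0,"dz":0,"spin":7},{"grip":0.04,"dx":0,"dy":0,"dz":0,"spin":7},{"grip":0.04,"dx":0,"dy":0,"dz":0,"spin":7}]' 25
python3 -c "
from h import *
go((.50,-.1734,.2),-90)"
```

```text
clock: 15.35
ee_pos: [0.507, -0.1621, 0.178]
orientation: [[-0.132, 0.817, -0.562], [0.027, -0.564, -0.826], [-0.991, -0.124, 0.052]]
ft_force: [0.1, 0.1, -3.0]
grip_width: 0.0438
t 15.35 p [ 0.507  -0.1621  0.178 ] yaw -34.61 F [ 0.12  0.12 -2.99] w 0.0438 q [-24.   17.7  88.   -1.7  81.9  10.8] down [-0.132  0.027 -0.991]
tool shift now [-0.0212 -0.0021  0.0144]
spin 55.39
shift after spin [-0.022   0.0113  0.007 ]
```

```bash
python3 -m inch '[{"grip":0.04,"dx":0,"dy":0,"dz":0,"spin":7},{"grip":0.04,"dx":0,"dy":0,"dz":0,"spin":7},{"grip":0.04,"dx":0,"dy":0,"dz":0,"spin":7},{"grip":0.04,"dx":0,"dy":0,"dz":0,"spin":7},{"grip":0.04,"dx":0,"dy":0,"dz":0,"spin":7},{"grip":0.04,"dx":0,"dy":0,"dz":0,"spin":7},{"grip":0.04,"dx":0,"dy":0,"dz":0,"spin":4},{"grip":0.04,"dx":0,"dy":0,"dz":0,"spin":0},{"grip":0.04,"dx":0,"dy":0,"dz":0,"spin":0},{"grip":0.04,"dx":0,"dy":0,"dz":0,"spin":0}]' 25
python3 -c "
from h import *
go((.50,-.1734,.2),-90)
print(bot.get_state()['orientation'].round(3))"
```

```text
clock: 16.18
ee_pos: [0.5015, -0.1533, 0.1696]
orientation: [[-0.146, 0.144, -0.979], [0.036, -0.988, -0.151], [-0.989, -0.057, 0.139]]
ft_force: [-0.8, 0.3, -1.8]
grip_width: 0.0435
t 16.18 p [ 0.5015 -0.1533  0.1696] yaw -81.69 F [-0.78  0.27 -1.76] w 0.0435 q [-23.5  17.9  89.1  -1.4  81.6  58.3] down [-0.146  0.036 -0.989]
tool shift now [-0.0306  0.0179  0.0087]
spin 8.31
shift after spin [-0.0304  0.0201  0.0015]
[[-0.146  0.144 -0.979]
 [ 0.036 -0.988 -0.151]
 [-0.989 -0.057  0.139]]
```

```bash
python3 -m inch '[{"grip":0.04,"dx":0.01,"dy":0.008,"dz":0,"spin":5},{"grip":0.04,"dx":0.02,"dy":0.008,"dz":0,"spin":5},{"grip":0.04,"dx":0.025,"dy":0.004,"dz":0,"spin":0},{"grip":0.04,"dx":0.025,"dy":0,"dz":0,"spin":0},{"grip":0.04,"dx":0.02,"dy":0,"dz":0,"spin":0},{"grip":0.04,"dx":0.01,"dy":0,"dz":0,"spin":0},{"grip":0.04,"dx":0.005,"dy":0,"dz":0,"spin":0},{"grip":0.04,"dx":0,"dy":0,"dz":0,"spin":0},{"grip":0.04,"dx":0,"dy":0,"dz":0,"spin":0},{"grip":0.04,"dx":0,"dy":0,"dz":0,"spin":0}]' 25
python3 -c "
from h import *
go((.50,-.1734,.018),-90)
print(bot.get_state()['orientation'].round(3))
print('blue',ray(eyes.camera_params('scene'),(181,203),.044))"
```

```text
clock: 17.02
ee_pos: [0.488, -0.1688, 0.0513]
orientation: [[-0.141, -0.022, -0.99], [0.035, -0.999, 0.018], [-0.989, -0.032, 0.141]]
ft_force: [-0.5, -0.1, -2.6]
grip_width: 0.0439
t 17.02 p [ 0.488  -0.1688  0.0513] yaw -91.29 F [-0.54 -0.09 -2.6 ] w 0.0439 q [-25.5  23.1  99.6  -1.8  65.4  66.5] down [-0.141  0.035 -0.989]
tool shift now [ 0.0311  0.0054 -0.0167]
spin -1.29
shift after spin [ 0.0333  0.0046 -0.012 ]
[[-0.141 -0.022 -0.99 ]
 [ 0.035 -0.999  0.018]
 [-0.989 -0.032  0.141]]
blue [ 0.35369741 -0.18615017  0.044     ]
```

```bash
python3 -m inch '[{"grip":0.04,"dx":0.006,"dy":0.002,"dz":-0.006,"spin":0},{"grip":0.04,"dx":0.008,"dy":0.002,"dz":-0.006,"spin":0},{"grip":0.04,"dx":0.007,"dy":0,"dz":-0.003,"spin":0},{"grip":0.04,"dx":0.005,"dy":0,"dz":0,"spin":0},{"grip":0.04,"dx":0.003,"dy":0,"dz":0,"spin":0},{"grip":0.04,"dx":0.002,"dy":0,"dz":0,"spin":0},{"grip":0.04,"dx":0.001,"dy":0,"dz":0,"spin":0},{"grip":0.04,"dx":0,"dy":0,"dz":0,"spin":0},{"grip":0.04,"dx":0,"dy":0,"dz":0,"spin":0},{"grip":0.04,"dx":0,"dy":0,"dz":0,"spin":0}]' 25
python3 -c "
from h import *
go((.50,-.1734,.018),-90)
print(bot.get_state()['orientation'].round(3))"
```

```text
clock: 17.85
ee_pos: [0.5032, -0.1737, 0.0169]
orientation: [[-0.133, -0.021, -0.991], [0.031, -0.999, 0.017], [-0.991, -0.029, 0.134]]
ft_force: [0.7, 0.4, -1.9]
grip_width: 0.0441
t 17.85 p [ 0.5032 -0.1737  0.0169] yaw -91.21 F [ 0.69  0.37 -1.87] w 0.0441 q [-25.3  26.2 100.1  -1.9  61.4  66.8] down [-0.133  0.031 -0.991]
tool shift now [-0.0006 -0.0003  0.0033]
spin -1.21
shift after spin [-0.0011 -0.0003  0.0032]
[[-0.133 -0.021 -0.991]
 [ 0.031 -0.999  0.017]
 [-0.991 -0.029  0.134]]
```

```bash
python3 -m inch '[{"grip":0.04,"dx":0.001,"dy":0,"dz":0,"spin":0},{"grip":0.07,"dx":0,"dy":0,"dz":0,"spin":0},{"grip":0.07,"dx":0,"dy":0,"dz":0,"spin":0},{"grip":0.07,"dx":0,"dy":0,"dz":0,"spin":0},{"grip":0.07,"dx":0,"dy":0,"dz":0,"spin":0},{"grip":0.07,"dx":0,"dy":0,"dz":0,"spin":0},{"grip":0.07,"dx":0,"dy":0,"dz":0.005,"spin":0},{"grip":0.07,"dx":0.001,"dy":0,"dz":0.008,"spin":0},{"grip":0.07,"dx":0.001,"dy":0,"dz":0.005,"spin":0},{"grip":0.07,"dx":0,"dy":0,"dz":0,"spin":0}]' 25
python3 - <<'E'
from h import *
go((.4805,-.1735,.008),-90)
for n in ('scene','side'):
    c=eyes.camera_params(n); p,d=eyes.grab_frame(n)
    u,v=map(int,proj(c,(.505,-.1735,.025)))
    cv2.imwrite(f'pics/{n}5.png',cv2.resize(p[v-35:v+35,u-50:u+50,::-1],None,fx=7,fy=7,interpolation=cv2.INTER_CUBIC))
    P=cloud(d,c).reshape(-1,3); k=P[(abs(P[:,0]-.505)<.05)&(abs(P[:,1]+.1735)<.05)&(P[:,2]>.04)&(P[:,2]<.054)]
    print(n,len(k),k.mean(0).round(4),k[:,0].min(),k[:,0].max(),cv2.minAreaRect((k[:,:2]*1000).astype(np.float32)))
E
```

```text
clock: 18.68
ee_pos: [0.4837, -0.1737, 0.0179]
orientation: [[-0.131, -0.021, -0.991], [0.03, -0.999, 0.017], [-0.991, -0.028, 0.132]]
ft_force: [0.3, -0.8, 0.0]
grip_width: 0.0702
t 18.68 p [ 0.4837 -0.1737  0.0179] yaw -91.18 F [ 0.29 -0.83  0.01] w 0.0702 q [-26.2  24.8 102.6  -2.   60.2  66.1] down [-0.131  0.03  -0.991]
tool shift now [0.0102 0.0002 0.0018]
spin -1.18
shift after spin [ 0.0099 -0.0002  0.0032]
scene 142 [ 0.5125 -0.1728  0.0467] 0.46807928457804726 0.5333323291897377 ((503.42327880859375, -175.74913024902344), (69.48323059082031, 64.68163299560547), 50.98698806762695)
side 104 [ 0.4961 -0.1528  0.0465] 0.4680611273997165 0.5331938848476537 ((491.3439636230469, -152.84083557128906), (75.65668487548828, 57.21427536010742), 25.35926055908203)
```

View pics/scene5.png

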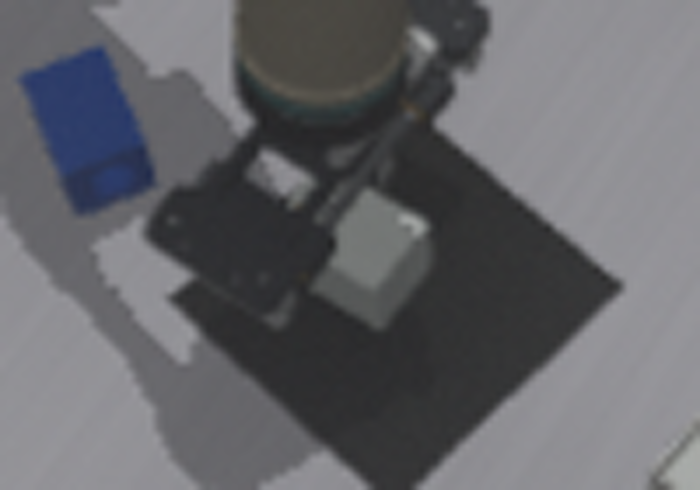

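View pics/side5.png

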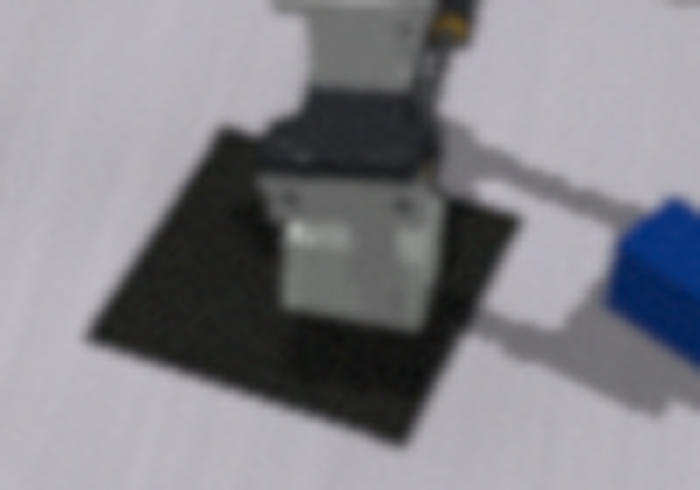

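Pictures: the block lies flat on the mat with its solid end toward +x (x≈0.534), and the jaws straddle it near the hole end. Gripping lightly there (5 N) so the block can pivot in the pads.

```bash
python3 -m inch '[{"grip":0.07,"dx":0.004,"dy":0,"dz":0.003,"spin":0},{"grip":0.07,"dx":0.003,"dy":0,"dz":0.002,"spin":0},{"grip":0.07,"dx":0.001,"dy":0,"dz":0,"spin":0},{"grip":0.04,"dx":0,"dy":0,"dz":0,"spin":0},{"grip":0.04,"dx":0,"dy":0,"dz":0,"spin":0},{"grip":0.04,"dx":0,"dy":0,"dz":0,"spin":0},{"grip":0.04,"dx":0,"dy":0,"dz":0,"spin":0},{"grip":0.04,"dx":0,"dy":0,"dz":0,"spin":0},{"grip":0.04,"dx":0,"dy":0,"dz":0,"spin":0},{"grip":0.04,"dx":0,"dy":0,"dz":0,"spin":0}]' 5
python3 -c "
from h import *
go((.4775,-.1735,.011),-90)"
```

```text
clock: 19.62
ee_pos: [0.4785, -0.1732, 0.0098]
orientation: [[-0.13, -0.021, -0.991], [0.03, -0.999, 0.017], [-0.991, -0.028, 0.131]]
ft_force: [0.1, -0.2, -0.0]
grip_width: 0.0444
t 19.62 p [ 0.4785 -0.1732  0.0098] yaw -91.19 F [ 0.13 -0.16 -0.02] w 0.0444 q [-26.4  25.  103.8  -2.1  58.7  65.9] down [-0.13   0.03  -0.991]
tool shift now [-0.0011  0.0002  0.0011]
spin -1.19
shift after spin [-0.0012  0.0003  0.001 ]
```

```bash
python3 -m inch '[{"grip":0.04,"dx":-0.005,"dy":0,"dz":-0.002,"spin":0},{"grip":0.04,"dx":-0.005,"dy":0,"dz":-0.002,"spin":0},{"grip":0.04,"dx":-0.004,"dy":0,"dz":-0.002,"spin":0},{"grip":0.04,"dx":-0.004,"dy":0,"dz":-0.003,"spin":0},{"grip":0.04,"dx":-0.004,"dy":0,"dz":-0.003,"spin":0},{"grip":0.04,"dx":-0.003,"dy":0,"dz":-0.003,"spin":0},{"grip":0.04,"dx":0,"dy":0,"dz":0,"spin":0},{"grip":0.04,"dx":0,"dy":0,"dz":0,"spin":0},{"grip":0.04,"dx":0,"dy":0,"dz":0,"spin":0},{"grip":0.04,"dx":0,"dy":0,"dz":0,"spin":0}]' 5
cat >> h.py <<'E'
def look(tag,c0):
    ims=[]
    for n in ('scene','side'):
        c=eyes.camera_params(n); p,d=eyes.grab_frame(n); u,v=map(int,proj(c,c0))
        ims.append(cv2.resize(p[v-30:v+30,u-30:u+30,::-1],(400,400),interpolation=cv2.INTER_CUBIC))
    cv2.imwrite(f'pics/{tag}.png',np.hstack(ims))
E
python3 -c "
from h import *
go((.4785+.0199,-.1735,.0098+.0231),-90)
look('t1',(.51,-.1735,.03))"
```

```text
clock: 20.45
ee_pos: [0.4994, -0.1747, 0.0344]
orientation: [[-0.13, -0.02, -0.991], [0.03, -0.999, 0.016], [-0.991, -0.027, 0.13]]
ft_force: [-0.2, -0.3, -3.5]
grip_width: 0.0439
t 20.45 p [ 0.4994 -0.1747  0.0344] yaw -91.16 F [-0.23 -0.34 -3.47] w 0.0439 q [-25.6  24.7  99.7  -1.9  63.1  66.4] down [-0.13   0.03  -0.991]
tool shift now [ 0.0016 -0.0011  0.0008]
spin -1.16
shift after spin [ 0.0015 -0.0012  0.001 ]
```

View pics/t1.png

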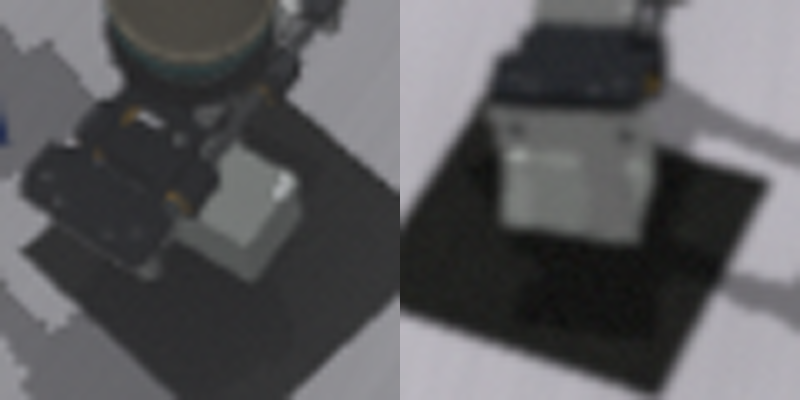

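The block rose level instead of pivoting (5 N holds it). In the scene half the top face is still flat at (255,190). I'm only about 2 cm up, so I relax to 3 N and see whether the heavy solid end sinks.

```bash
python3 -m inch '[{"grip":0.04,"dx":0,"dy":0,"dz":0,"spin":0},{"grip":0.04,"dx":0,"dy":0,"dz":0,"spin":0},{"grip":0.04,"dx":0,"dy":0,"dz":0,"spin":0},{"grip":0.04,"dx":-0.012,"dy":0,"dz":0,"spin":0},{"grip":0.04,"dx":-0.012,"dy":0,"dz":0,"spin":0},{"grip":0.04,"dx":0,"dy":0,"dz":0,"spin":0},{"grip":0.04,"dx":0,"dy":0,"dz":0,"spin":0},{"grip":0.04,"dx":0,"dy":0,"dz":0,"spin":0},{"grip":0.04,"dx":0,"dy":0,"dz":0,"spin":0},{"grip":0.04,"dx":0,"dy":0,"dz":0,"spin":0}]' 3
python3 -c "
from h import *
go((.4785+.0199,-.1735,.0098+.0231),-90)
look('t2',(.51,-.1735,.04))"
```

```text
clock: 21.38
ee_pos: [0.5001, -0.1746, 0.0564]
orientation: [[-0.134, -0.021, -0.991], [0.032, -0.999, 0.017], [-0.99, -0.03, 0.135]]
ft_force: [0.3, 0.7, -2.1]
grip_width: 0.0442
t 21.38 p [ 0.5001 -0.1746  0.0564] yaw -91.2 F [ 0.29  0.73 -2.14] w 0.0442 q [-25.5  23.5  97.9  -1.8  66.3  66.4] down [-0.134  0.032 -0.99 ]
tool shift now [ 0.0235 -0.0003 -0.0015]
spin -1.2
shift after spin [ 0.0235 -0.0011  0.0017]
```

View pics/t2.png

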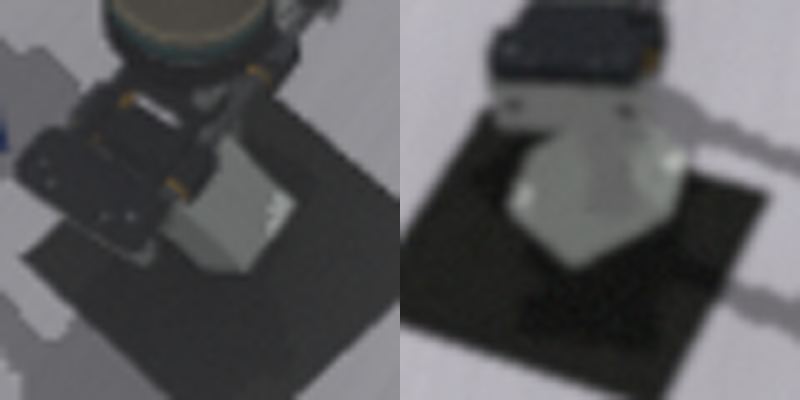

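At 3 N the block pivots. The side half shows it tilted about 35–40°, lowest corner at (575,265), solid end down. Another gentle up-jerk.

```bash
python3 -m inch '[{"grip":0.04,"dx":-0.012,"dy":0,"dz":0,"spin":0},{"grip":0.04,"dx":-0.012,"dy":0,"dz":0,"spin":0},{"grip":0.04,"dx":0,"dy":0,"dz":0,"spin":0},{"grip":0.04,"dx":0,"dy":0,"dz":0,"spin":0},{"grip":0.04,"dx":0,"dy":0,"dz":0,"spin":0},{"grip":0.04,"dx":0,"dy":0,"dz":0,"spin":0},{"grip":0.04,"dx":0,"dy":0,"dz":0,"spin":0},{"grip":0.04,"dx":0,"dy":0,"dz":0,"spin":0},{"grip":0.04,"dx":0,"dy":0,"dz":0,"spin":0},{"grip":0.04,"dx":0,"dy":0,"dz":0,"spin":0}]' 3
python3 -c "
from h import *
go((.4785+.0199,-.1735,.0098+.0231),-90)
look('t3',(.51,-.1735,.06))"
```

```text
clock: 22.32
ee_pos: [0.5001, -0.1739, 0.0763]
orientation: [[-0.142, -0.021, -0.99], [0.036, -0.999, 0.016], [-0.989, -0.033, 0.143]]
ft_force: [0.4, 0.5, -3.3]
grip_width: 0.0441
t 22.32 p [ 0.5001 -0.1739  0.0763] yaw -91.23 F [ 0.4   0.48 -3.3 ] w 0.0441 q [-25.5  22.6  96.1  -1.8  69.5  66.3] down [-0.142  0.036 -0.989]
tool shift now [ 0.0432  0.0011 -0.0045]
spin -1.23
shift after spin [ 0.0434 -0.0004  0.0017]
```

View pics/t3.png

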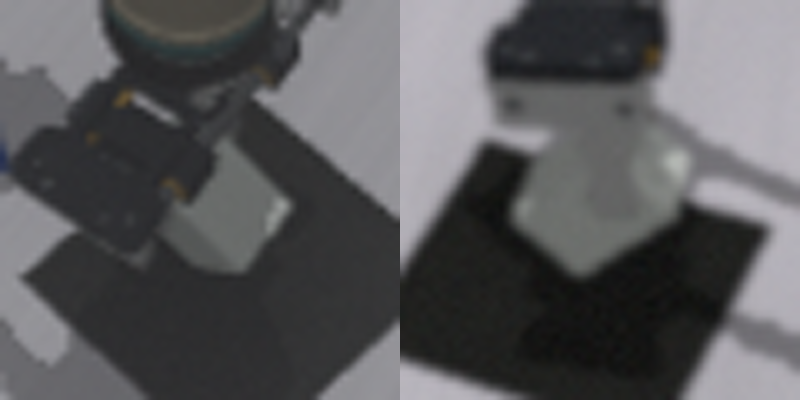

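The tilt stayed at about 38°. Now I use the mat: lower until the bottom edge of the solid end touches, then drag toward +x so friction stands the block up.

```bash
python3 -m inch '[{"grip":0.04,"dx":0.006,"dy":0,"dz":-0.001,"spin":0},{"grip":0.04,"dx":0.008,"dy":0,"dz":-0.001,"spin":0},{"grip":0.04,"dx":0.008,"dy":0,"dz":-0.001,"spin":0},{"grip":0.04,"dx":0.006,"dy":0,"dz":-0.001,"spin":0},{"grip":0.04,"dx":0.004,"dy":0,"dz":-0.001,"spin":0},{"grip":0.04,"dx":0.002,"dy":0,"dz":0,"spin":0},{"grip":0.04,"dx":0,"dy":0,"dz":0,"spin":0},{"grip":0.04,"dx":0,"dy":0,"dz":0,"spin":0},{"grip":0.04,"dx":0,"dy":0,"dz":0,"spin":0},{"grip":0.04,"dx":0,"dy":0,"dz":0,"spin":0}]' 3
python3 -c "
from h import *
go((.5001,-.1735,.0375),-90)
look('t4',(.51,-.1735,.03))"
```

```text
clock: 23.25
ee_pos: [0.5002, -0.1729, 0.04]
orientation: [[-0.142, -0.021, -0.99], [0.035, -0.999, 0.016], [-0.989, -0.033, 0.143]]
ft_force: [-1.1, 0.4, 1.1]
grip_width: 0.0443
t 23.25 p [ 0.5002 -0.1729  0.04  ] yaw -91.21 F [-1.12  0.45  1.09] w 0.0443 q [-25.4  24.8  98.7  -1.8  64.8  66.6] down [-0.142  0.035 -0.989]
tool shift now [ 0.0024  0.0007 -0.0002]
spin -1.21
shift after spin [0.0025 0.0006 0.0001]
```

View pics/t4.png

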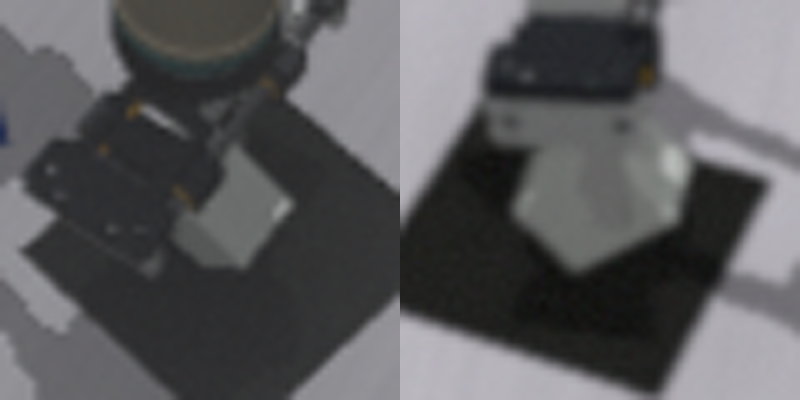

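Contact made (about 3.5 N on the mat). Now dragging along the arc.

```bash
python3 -m inch '[{"grip":0.04,"dx":-0.001,"dy":0,"dz":-0.004,"spin":0},{"grip":0.04,"dx":-0.001,"dy":0,"dz":-0.004,"spin":0},{"grip":0.04,"dx":-0.001,"dy":0,"dz":-0.004,"spin":0},{"grip":0.04,"dx":-0.001,"dy":0,"dz":-0.004,"spin":0},{"grip":0.04,"dx":0,"dy":0,"dz":-0.004,"spin":0},{"grip":0.04,"dx":0,"dy":0,"dz":-0.003,"spin":0},{"grip":0.04,"dx":0,"dy":0,"dz":0,"spin":0},{"grip":0.04,"dx":0,"dy":0,"dz":0,"spin":0},{"grip":0.04,"dx":0,"dy":0,"dz":0,"spin":0}, {"grip":0.04,"dx":0,"dy":0,"dz":0,"spin":0}]' 3
python3 -c "
from h import *
go((.53,-.1735,.0375),-90)
look('t5',(.53,-.1735,.03))"
```

```text
clock: 24.18
ee_pos: [0.5273, -0.1738, 0.0403]
orientation: [[-0.141, -0.021, -0.99], [0.034, -0.999, 0.016], [-0.989, -0.032, 0.141]]
ft_force: [-0.3, 0.4, 0.6]
grip_width: 0.0441
t 24.18 p [ 0.5273 -0.1738  0.0403] yaw -91.18 F [-0.34  0.4   0.57] w 0.0441 q [-24.3  26.6  95.2  -1.7  66.4  67.5] down [-0.141  0.034 -0.989]
tool shift now [ 0.0024 -0.0003 -0.003 ]
spin -1.18
shift after spin [ 0.0028 -0.0003 -0.0027]
```

View pics/t5.png

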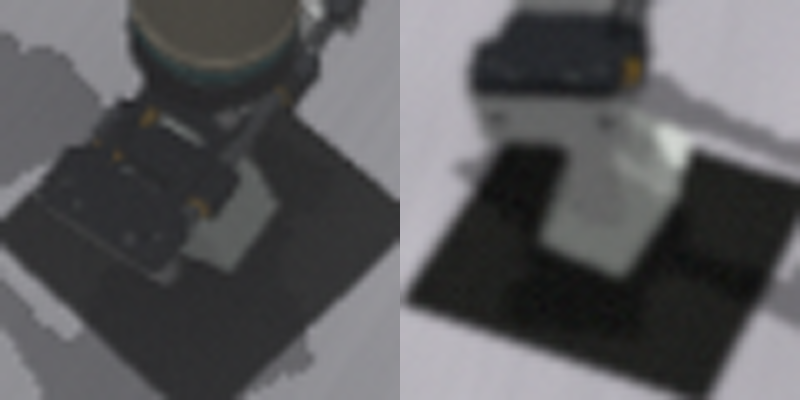

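That works: in the side half the block stands at about 65–70°, its lower edge running from (540,240) to (625,280). Continuing the arc and pressing gently to seat it flat.

```bash
python3 -m inch '[{"grip":0.04,"dx":0,"dy":0,"dz":-0.004,"spin":0},{"grip":0.04,"dx":0,"dy":0,"dz":-0.004,"spin":0},{"grip":0.04,"dx":0,"dy":0,"dz":-0.004,"spin":0},{"grip":0.04,"dx":0.001,"dy":0,"dz":-0.004,"spin":0},{"grip":0.04,"dx":0.001,"dy":0,"dz":-0.003,"spin":0},{"grip":0.04,"dx":0.001,"dy":0,"dz":-0.001,"spin":0},{"grip":0.04,"dx":0.001,"dy":0,"dz":0,"spin":0},{"grip":0.04,"dx":0,"dy":0,"dz":0,"spin":0},{"grip":0.04,"dx":0,"dy":0,"dz":0,"spin":0}, {"grip":0.04,"dx":0,"dy":0,"dz":0,"spin":0}]' 3
python3 -c "
from h import *
go((.53,-.1735,.0375),-90)
look('t6',(.54,-.1735,.03))"
```

```text
clock: 25.12
ee_pos: [0.5494, -0.1739, 0.0327]
orientation: [[-0.139, -0.021, -0.99], [0.035, -0.999, 0.016], [-0.99, -0.032, 0.14]]
ft_force: [0.6, 0.5, -0.3]
grip_width: 0.0442
t 25.12 p [ 0.5494 -0.1739  0.0327] yaw -91.2 F [ 0.61  0.53 -0.27] w 0.0442 q [-23.5  28.5  92.9  -1.5  66.7  68.2] down [-0.139  0.035 -0.99 ]
tool shift now [-0.002  -0.0001  0.0199]
spin -1.2
shift after spin [-0.0048 -0.0004  0.0194]
```

View pics/t6.png

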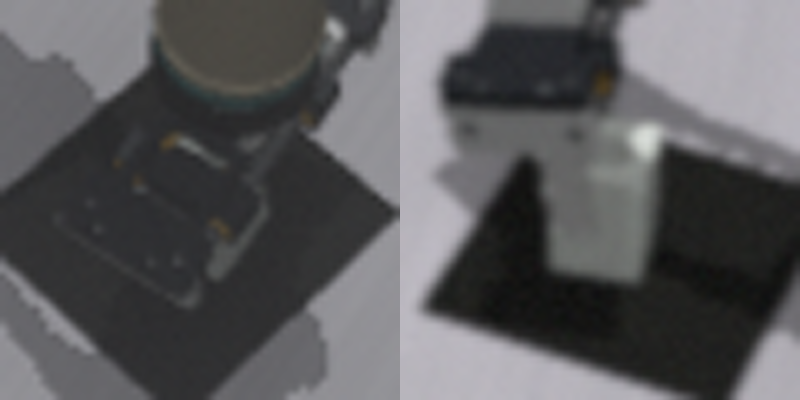

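The block stands upright on the solid end with the bright hole end up at (645,140) in the side half. I release so it settles square, and check.

```bash
python3 -m inch '[{"grip":0.07,"dx":0,"dy":0,"dz":0,"spin":0},{"grip":0.07,"dx":0,"dy":0,"dz":0,"spin":0},{"grip":0.07,"dx":0,"dy":0,"dz":0,"spin":0},{"grip":0.07,"dx":0,"dy":0,"dz":0,"spin":0},{"grip":0.07,"dx":0,"dy":0,"dz":0,"spin":0},{"grip":0.07,"dx":0,"dy":0,"dz":0,"spin":0},{"grip":0.07,"dx":0,"dy":0,"dz":0,"spin":0},{"grip":0.07,"dx":0,"dy":0,"dz":0,"spin":0},{"grip":0.07,"dx":0,"dy":0,"dz":0,"spin":0}, {"grip":0.07,"dx":0,"dy":0,"dz":0,"spin":0}]' 25
python3 -c "
from h import *
go((.54,-.1735,.015),-90)
look('t7',(.54,-.1735,.03))
for n in ('side','wrist'):
    p,d=eyes.grab_frame(n);P=cloud(d,eyes.camera_params(n)).reshape(-1,3)
    cv2.imwrite(f'pics/{n}7.png',p[:,:,::-1])
    k=P[(abs(P[:,0]-.54)<.06)&(abs(P[:,1]+.1735)<.05)&(P[:,2]>.058)&(P[:,2]<.075)]
    if len(k)>3: print(n,len(k),k.mean(0).round(4),k.min(0).round(4),k.max(0).round(4))
"
```

```text
clock: 26.05
ee_pos: [0.5489, -0.1741, 0.0329]
orientation: [[-0.139, -0.021, -0.99], [0.035, -0.999, 0.017], [-0.99, -0.032, 0.14]]
ft_force: [-0.0, 0.2, -0.7]
grip_width: 0.0699
t 26.05 p [ 0.5489 -0.1741  0.0329] yaw -91.22 F [-0.05  0.19 -0.73] w 0.0699 q [-23.6  28.5  93.   -1.5  66.7  68.2] down [-0.139  0.035 -0.99 ]
tool shift now [0.019  0.0002 0.0063]
spin -1.22
shift after spin [ 0.0179 -0.0006  0.0089]
side 122 [ 0.5366 -0.1605  0.0661] [ 0.5188 -0.2234  0.0581] [ 0.5642 -0.1248  0.0748]
wrist 5229 [ 0.5508 -0.1743  0.0651] [ 0.5253 -0.2233  0.058 ] [ 0.5661 -0.129   0.075 ]
```

View pics/t7.png

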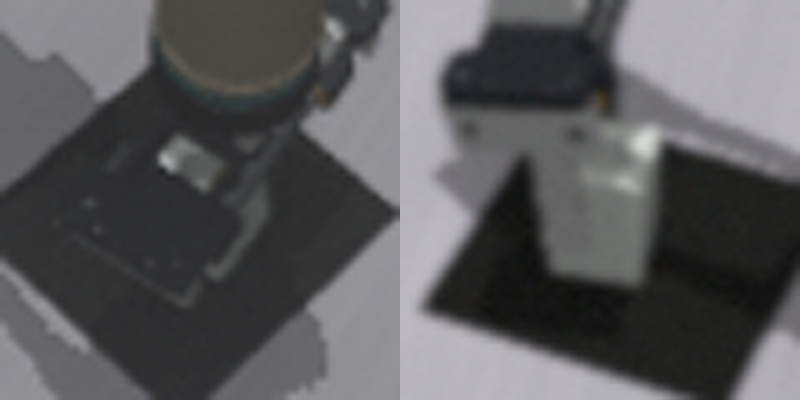

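View pics/wrist7.png

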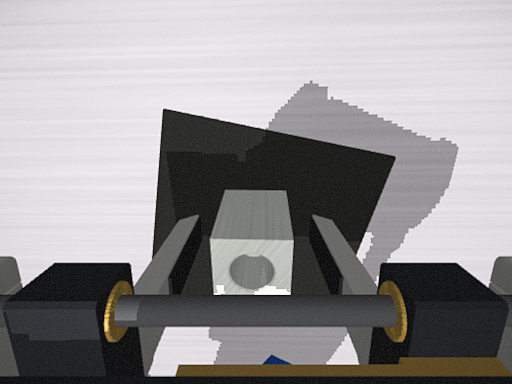

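Wrist picture: the block is upright with the hole facing straight up at (252,272), between the jaws. Re-gripping lower and centred, with 25 N.

```bash
python3 -m inch '[{"grip":0.07,"dx":0.004,"dy":0,"dz":0.003,"spin":0},{"grip":0.07,"dx":0.005,"dy":0,"dz":0.003,"spin":0},{"grip":0.07,"dx":0.003,"dy":0,"dz":0.001,"spin":0},{"grip":0.04,"dx":0,"dy":0,"dz":0,"spin":0},{"grip":0.04,"dx":0,"dy":0,"dz":0,"spin":0},{"grip":0.04,"dx":0,"dy":0,"dz":0,"spin":0},{"grip":0.04,"dx":0,"dy":0,"dz":0,"spin":0},{"grip":0.04,"dx":0,"dy":0,"dz":0,"spin":0},{"grip":0.04,"dx":0,"dy":0,"dz":0,"spin":0},{"grip":0.04,"dx":0,"dy":0,"dz":0,"spin":0}]' 25
python3 -c "
from h import *
go((.5265,-.1735,.15),-90)"
```

```text
clock: 27.08
ee_pos: [0.5386, -0.173, 0.0205]
orientation: [[-0.141, -0.021, -0.99], [0.036, -0.999, 0.017], [-0.989, -0.033, 0.141]]
ft_force: [-0.8, 0.7, -0.8]
grip_width: 0.044
t 27.08 p [ 0.5386 -0.173   0.0205] yaw -91.23 F [-0.81  0.65 -0.8 ] w 0.044 q [-23.9  28.6  95.   -1.6  64.7  68. ] down [-0.141  0.036 -0.989]
tool shift now [-0.1264 -0.0035  0.0303]
spin -1.23
shift after spin [-0.1295  0.0005  0.0121]
```

```bash
python3 -m inch '[{"grip":0.04,"dx":-0.005,"dy":0,"dz":0.001,"spin":0},{"grip":0.04,"dx":-0.012,"dy":0,"dz":0.003,"spin":0},{"grip":0.04,"dx":-0.02,"dy":0,"dz":0.004,"spin":0},{"grip":0.04,"dx":-0.025,"dy":0,"dz":0.005,"spin":0},{"grip":0.04,"dx":-0.025,"dy":0,"dz":0.005,"spin":0},{"grip":0.04,"dx":-0.025,"dy":0,"dz":0.005,"spin":0},{"grip":0.04,"dx":-0.018,"dy":0,"dz":0.003,"spin":0},{"grip":0.04,"dx":-0.01,"dy":0,"dz":0,"spin":0},{"grip":0.04,"dx":-0.004,"dy":0,"dz":0,"spin":0},{"grip":0.04,"dx":0,"dy":0,"dz":0,"spin":0}]' 30
python3 -m inch '[{"grip":0.04,"dx":0,"dy":0,"dz":0,"spin":0},{"grip":0.04,"dx":0,"dy":0,"dz":0,"spin":0},{"grip":0.04,"dx":0,"dy":0,"dz":0,"spin":0},{"grip":0.04,"dx":0,"dy":0,"dz":0,"spin":0},{"grip":0.04,"dx":0,"dy":0,"dz":0,"spin":0},{"grip":0.04,"dx":0,"dy":0,"dz":0,"spin":0},{"grip":0.04,"dx":0,"dy":0,"dz":0,"spin":0},{"grip":0.04,"dx":0,"dy":0,"dz":0,"spin":0},{"grip":0.04,"dx":0,"dy":0,"dz":0,"spin":0},{"grip":0.04,"dx":0,"dy":0,"dz":0,"spin":0}]' 30
python3 -c "
from h import *
go((.5265,-.1735,.15),-90)
s=bot.get_state();print('dq',np.round(s['dq'],2)); c0=s['ee_pos']+[0,0,.014]
look('t9',c0)
p,d=eyes.grab_frame('wrist');cv2.imwrite('pics/wrist9.png',p[:,:,::-1])
p,d=eyes.grab_frame('scene');cv2.imwrite('pics/scene9.png',p[:,:,::-1])
P=cloud(d,eyes.camera_params('scene'));k=P[225:265,265:310].reshape(-1,3);k=k[(k[:,2]>.04)&(k[:,2]<.056)];print('tray block',k.mean(0))
p,d=eyes.grab_frame('side');P=cloud(d,eyes.camera_params('side')).reshape(-1,3)
k=P[(abs(P[:,0]-c0[0])<.04)&(abs(P[:,1]-c0[1])<.03)&(P[:,2]>.08)&(P[:,2]<.2)];print('low z near block',np.percentile(k[:,2],[0,2,10]))
"
```

```text
clock: 27.92
ee_pos: [0.5312, -0.1778, 0.1783]
orientation: [[-0.141, -0.021, -0.99], [0.035, -0.999, 0.016], [-0.989, -0.032, 0.142]]
ft_force: [-0.4, 0.2, -2.1]
grip_width: 0.0438
clock: 28.75
ee_pos: [0.5282, -0.1765, 0.1737]
orientation: [[-0.15, -0.022, -0.988], [0.039, -0.999, 0.016], [-0.988, -0.036, 0.151]]
ft_force: [0.2, -0.5, -2.3]
grip_width: 0.044
t 28.75 p [ 0.5282 -0.1765  0.1737] yaw -91.23 F [ 0.22 -0.46 -2.29] w 0.044 q [-24.6  20.7  84.3  -1.5  83.9  66.8] down [-0.15   0.039 -0.988]
tool shift now [ 0.0238 -0.0021 -0.0018]
spin -1.23
shift after spin [ 0.0237 -0.003   0.0017]
dq [ 0.02  0.14  0.03  0.12 -0.    0.05]
tray block [ 0.74471705 -0.14850147  0.04654322]
low z near block [0.15599944 0.15841678 0.16148375]
```

View pics/t9.png

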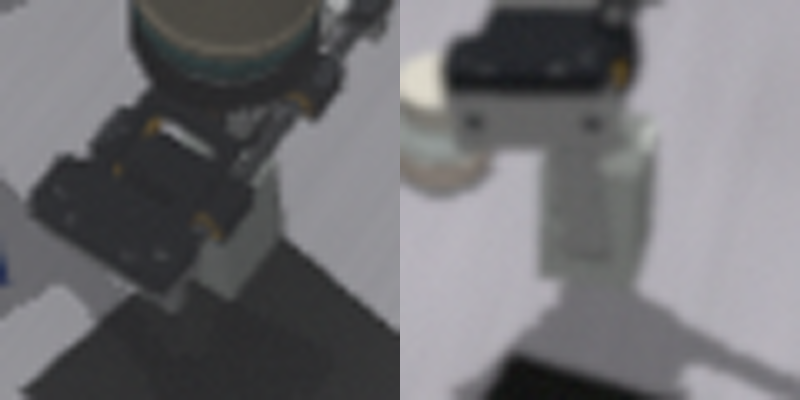

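View pics/wrist9.png

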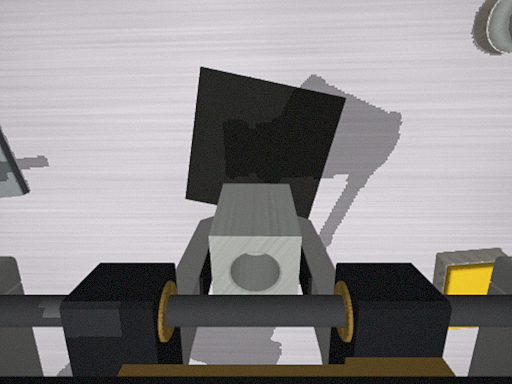

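View pics/scene9.png

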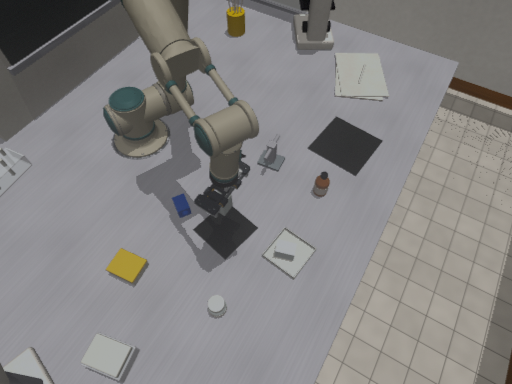

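Everything checks: the hole is up at (255,270) in the wrist view, the block's lowest visible point is at about 0.156 m, it is steady, and the tray block hasn't moved. Handing in.

```bash
python3 -c "
from h import *
print(bot.close_job()); go((.5265,-.1735,.15))"
```

```text
the job is handed in; nothing more can be done
None
the job is handed in; nothing more can be done
```

The job is done and handed in at about 29 s of the 64 s; no verdict is reported, so the results below are my own checks.

**What I did**
- I took the grey block from the small mat and slid the end I judged bored from the pictures onto the gauge's +y peg. The solid end was not tried, because the hole was seen first.
- The block went 30 mm past the hole mouth and stopped with about 5 N of push-back. By camera calibration that is 2 mm short of the peg tip.
- Back on the mat I gripped it lightly near the hole end and pivoted it upright against the mat. I then gripped it again at the middle and lifted it.

**Last checks**
- **Hole:** it faces up in the wrist view, and I estimate the block within about 1° of upright.
- **Position:** the block's centre is roughly 0.19 m above the bench, within about 10 mm of the mat centre. Its lowest visible point is at about 0.156 m.
- **Grip:** the opening is 44 mm, the force on the wrist is just the block's weight, and the joints are practically still.
- **Other things:** the tray block measures where it was at the start (0.745, -0.148), and the bottle, jar and slide box look unmoved in the scene picture.

**What went wrong along the way**
- The first pivot try, at 5 N grip, only lifted the block level; it needed 3 N and a drag along the mat.
- The tool picked up a lean of about 8° that I could not command away. I worked around it, and the block was gripped standing square.

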